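Make up two blood-test kits at the analyser bench

TASK

Make up two kits from the row of stock. In the steel tray with three equal compartments stand the smaller of the two white-capped jars, the tube holder and the little vial, one to a compartment in any order; in the steel tray with two compartments put the slide box lengthwise and flat, lid up, in the long one and the tall amber bottle upright in the short one. Set each thing down gently, upright on the tray's floor rather than dropping it, leave the large jar where it stands, and do not disturb the tube rack or the pen mug.

Things in the scene. Friction and masses are not known exactly. Their poses are not given: they have to be found in the camera images.
- tray_three: open steel tray, fixed, 84 mm (its x) by 244 mm (its y), 14 mm high; floor and walls 4 mm thick, so the walls rise 10 mm above the floor inside. Three compartments along its y, each 76 x 76 mm inside, centred at y = -80, 0 and +80 mm, x = 0. Origin: centre of the underside. The trays stand side by side beyond the stock, either one on the left, their y within 11 degrees of world y
- tray_two: open stainless steel tray, fixed to the bench, 84 mm (its x) by 196 mm (its y), 14 mm high overall, 4 mm floor and walls as in the other. Two compartments along its y: the long one 76 x 108 mm (x by y) inside, centred at y = -40 mm; the short one 76 x 76 mm, centred at y = +56 mm; both at x = 0. Origin: centre of the underside
- small_jar: the smaller specimen jar, clear with a wide white screw cap, 50 mm high, body 50 mm in diameter, cap (from 30 mm up) 52 mm, standing, about 70 g. Origin: centre of the underside; z up
- tube_holder: white blood-tube holder standing on its round flange: flange 44 mm in diameter and 4 mm thick, above it a straight barrel 21 mm in diameter up to 50 mm, then a thin hub up to 62 mm; about 30 g. Take it by the barrel. Origin: centre of the underside; z up
- vial: little glass vial with a bare aluminium cap, 26 mm in diameter (cap 27 mm, from 38 mm up), 50 mm high, standing, about 40 g. Origin: centre of the underside; z up
- slide_box: closed box for microscope slides, grey with a white lid (one solid piece) and a small steel catch on one end, 84 mm (its x) by 44 mm (its y) by 38 mm high, lying flat, its x within about 25 degrees of world x at the start; about 120 g. Origin: centre of the underside; z up
- tall_bottle: tall amber reagent bottle with a black cap and paper label, body 38 mm in diameter and straight up to 62 mm, then a neck and a cap 23 mm in diameter, 90 mm high in all, standing, about 120 g. Origin: centre of the underside; z up
- large_jar: the larger specimen jar, clear with a white screw cap 68 mm in diameter, 90 mm high, standing in the stock row; not wanted in either kit, stays where it is. Origin: centre of the underside. The six stock things stand in a row along world y in shuffled order, about 115 mm apart
- tube_rack: bystander: white rack full of purple-capped tubes, one loose piece, 200 mm (its x) by 75 mm by 84 mm high, on the right beyond the row. Origin: centre of the underside
- pen_mug: bystander: loose white beaker with two pens, 80 mm in diameter, 95 mm high (pens to about 155 mm), on the left beyond the row. Origin: centre of the underside

How it is judged:
By the outcome, as a careful person would: the job done as asked, in the order asked, and still so for the second after the job is handed in, with the robot touching nothing.
It also fails if it takes over 144 s, if anything falls off the work surface, if the arm or the gripper's body presses on something with over 40 N, if the wrist force passes 120 N, or if a joint passes its speed limit or range.

ROBOT

A 7-joint arm with a two-finger parallel gripper is mounted at the origin on the work surface. World frame = base frame: x ahead of the robot, y to its left, z up, the work surface at z = 0. Lengths are in m, angles in rad, forces in N, time in s.
With the tool pointing down it reaches from about 0.425 to 0.95 m from the base axis. Payload 4.7 kg.
Tool frame: the origin (TCP) lies on the centre line of the jaws, within the pads' length; the fingertips stand 11 mm ahead of it and the grasp point (between the pads) lies 8 mm behind it; z points along the fingers, y is the line along which they close (so a half turn about z gives the same grasp; the last joint's range is limited). The gripper opens to 85 mm and grips with 20 to 120 N. Pads are 22 mm wide; open, the fingers measure 114 mm over their backs; the gripper's body (76 mm by 85 mm) begins 54 mm behind the grasp point. The pads swing forward as they close: fully open they stand 13 mm farther back than shut.
Start: joints at [-1.374, 0.469, -0.049, 1.532, 0.024, 1.141, -0.082], TCP at [0.151, 0.658, 0.242] pointing down, gripper open.
Joint ranges: [-2.59, 2.59], [-0.33, 1.99], [-1.39, 1.29], [0.1, 2.45], [-1.04, 4.18], [0.21, 1.99], [-2.66, 2.66]. Speed limits (rad/s): [2.57, 2.57, 3.14, 3.14, 3.14, 3.14, 3.14].

INTERFACE

Orientations are given as [roll, pitch, yaw] about the fixed x, y, z axes, in that order (R = Rz(yaw) Ry(pitch) Rx(roll)).
In Python, from plant import bot gives the robot as it stands.
- The arm moves only by the tool send_rows, never from a script. Its argument "rows" is a list of rows, each a list of 3 entries, a list of its own where there are three numbers: the opening, from -1 (shut) to 1 (fully open), then the shift along the tool's x, y, z in units of 800 mm (1.0 is 800 mm), then the turn, a rotation vector about the tool's x, y, z in units of 45 degrees (1.0 is 45 degrees). In form: [[fingers, [x, y, z], [wx, wy, wz]], ...]. A call has exactly 5 rows; each row is the pose to reach, as a shift and turn from the pose commanded when the call began, along the tool's axes at that moment; what a row does not reach only later rows make up. A row lasts 1/12 s, in which the tool goes at most 41.7 mm and 7.16 degrees, less where a joint would pass 70% of its speed; a pose out of reach is approached as far as the arm can. A call with a number of a shift or a turn outside -1 to 1 is refused whole. A call with a gripper value outside its range is refused whole. The fingers move at their own pace and stop on an object; "newtons" is the grip in N (left out, the last holds). Time passes only in rows, so rows that repeat a pose let the fingers close, or fill a call up. It gives the time, the measured TCP pose, the force, the opening and the grip force at its end, in the units of the state.
- bot.get_state(): the state, without advancing time (a new reading comes with each control period).
- bot.grab_frame(name): name is "side" or "top"; returns a dict with "frame" (384x512x3 uint8, red, green, blue), "vertical_fov" (degrees; the focal length in pixels is half the picture's height over the tangent of half this angle, whatever the lens; pixels are square), "cx", "cy" (the principal point, pixels), "pose" (4x4, takes a point from camera to world coordinates). Camera axes: x right, y down, z forward; pixel columns grow to the right and rows downward; lengths in m; the calibration is good to about 2 mm. A picture is of the moment at which its call begins. There is no depth.
- bot.close_job(): hands the job in; it is judged then, once.
The state is a dict: "time_s": time; "q": joint angles; "joint_velocities": joint speeds; "joint_torque": joint torques, N m; "position": TCP position; "tool_rot": TCP orientation; "ft_force": force on the tool from outside, world axes, zero at the start; "wrist_torque": the same for the moment, N m; "grip_width": finger opening in m; "grip_force": force on a finger pad.
Only numpy, scipy, OpenCV 4.12 (cv2) and the standard library are available. Lean on these libraries where they do the work, as an engineer would, in place of code of your own. Each camera call takes 0.05 s, during which the arm holds its last target. There are 200 camera calls.

## Working session

There is one attempt and no reset: what is moved stays moved. The work goes in short steps, Python scripts to look and compute and a tool call to move; the robot and the scene stay as the last step left them, time stands still between calls to the robot, and variables do not carry over. Pictures are saved under pics/ and viewed, at most 14 in all, crops included, and the job is handed in when it is done.

Besides the shell and the picture viewer there is one more tool, called after "Call:" in YAML: its name, and indented under it one key for each argument. send_rows: Moves the arm, as the interface text tells. Its arguments: {"type":"object","properties":{"rows":{"type":"array"},"newtons":{"type":"number"}},"required":["rows"]}

```bash
mkdir -p pics; ls; cat > h.py <<'E'
import numpy as np, cv2
from plant import bot
def grab(n,save=None):
    d=bot.grab_frame(n)
    if save: cv2.imwrite('pics/'+save,d['frame'][:,:,::-1])
    return d
def ray(d,u,v):
    f=d['frame'].shape[0]/2/np.tan(np.radians(d['vertical_fov'])/2)
    T=np.array(d['pose']); r=T[:3,:3]@np.array([(u-d['cx'])/f,(v-d['cy'])/f,1]); return T[:3,3],r
def onz(d,u,v,z):
    o,r=ray(d,u,v); return o+r*(z-o[2])/r[2]
def proj(d,p):
    f=d['frame'].shape[0]/2/np.tan(np.radians(d['vertical_fov'])/2)
    T=np.array(d['pose']); c=T[:3,:3].T@(np.array(p)-T[:3,3]); return np.array([d['cx']+f*c[0]/c[2],d['cy']+f*c[1]/c[2]])
def tri(a,b):
    (o1,r1),(o2,r2)=a,b
    s=np.linalg.lstsq(np.c_[r1,-r2],o2-o1,rcond=None)[0]
    p,q=o1+s[0]*r1,o2+s[1]*r2; return (p+q)/2,np.linalg.norm(p-q)
E
python3 - <<'E'
from h import *
import pickle
np.set_printoptions(precision=4,suppress=True)
s=bot.get_state(); print({k:np.round(v,3) for k,v in s.items()})
D={}
for n in('side','top'):
    d=grab(n,n+'0.png'); D[n]=d; print(n,d['vertical_fov'],d['cx'],d['cy'],np.array(d['pose']))
pickle.dump(D,open('d0.pkl','wb'))
E
```

```text
pics
{'time_s': np.float64(0.0), 'q': array([-1.374,  0.469, -0.049,  1.534,  0.024,  1.141, -0.082]), 'joint_velocities': array([ 0.001,  0.   , -0.002,  0.   ,  0.002,  0.001,  0.   ]), 'joint_torque': array([  0.   , -51.031,  -0.046, -23.772,   0.011,   0.007,  -0.   ]), 'position': array([0.151, 0.657, 0.241]), 'tool_rot': array([-3.14 ,  0.   ,  2.916]), 'ft_force': array([ 0.29 , -0.496,  0.282]), 'wrist_torque': array([-0.012,  0.039,  0.01 ]), 'grip_force': np.float64(0.0), 'grip_width': np.float64(0.086)}
side 52.53701530343342 256.1288735474348 188.76711072911488 [[ 0.894  -0.2979  0.3347  0.127 ]
 [-0.448  -0.604   0.6591 -0.7692]
 [ 0.0058 -0.7392 -0.6734  0.8291]
 [ 0.      0.      0.      1.    ]]
top 55.14686750153244 257.98441529165996 186.95704554292521 [[ 0.0041 -0.9968  0.0798  0.4556]
 [-1.     -0.0045 -0.0039  0.0029]
 [ 0.0043 -0.0798 -0.9968  1.1154]
 [ 0.      0.      0.      1.    ]]
```

View pics/side0.png

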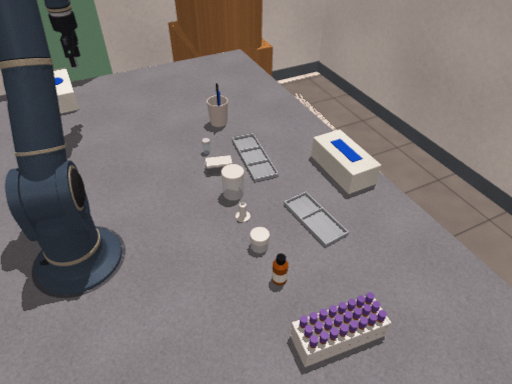

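View pics/top0.png

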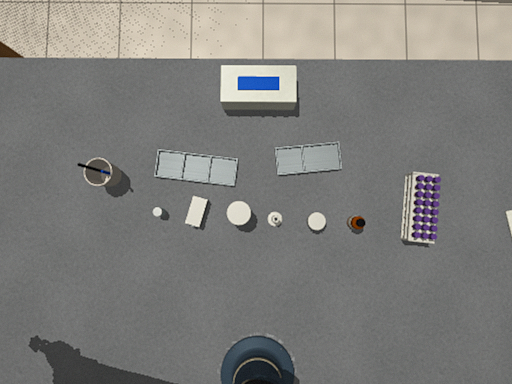

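The side view shows the arm, and the row running from the vial (206,146) to the bottle (280,270), with the trays beyond at (254,157) and (315,218). From above, the order in +y→−y is vial (157,212), slide box (197,212), large jar (238,213), tube holder (275,219), small jar (317,221), bottle (357,222). tray_three is at (197,168) and tray_two at (308,158).

```bash
python3 - <<'E'
import pickle,cv2,numpy as np
D=pickle.load(open('d0.pkl','rb'))
t=D['top']['frame'][:,:,::-1]; s=D['side']['frame'][:,:,::-1]
cv2.imwrite('pics/c1.png',cv2.resize(t[138:238,145:375],None,fx=3.47,fy=3.47,interpolation=cv2.INTER_CUBIC))
cv2.imwrite('pics/c2.png',cv2.resize(s[125:295,190:360],None,fx=3.5,fy=3.5,interpolation=cv2.INTER_CUBIC))
E
```

```text
(no output)
```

View pics/c1.png

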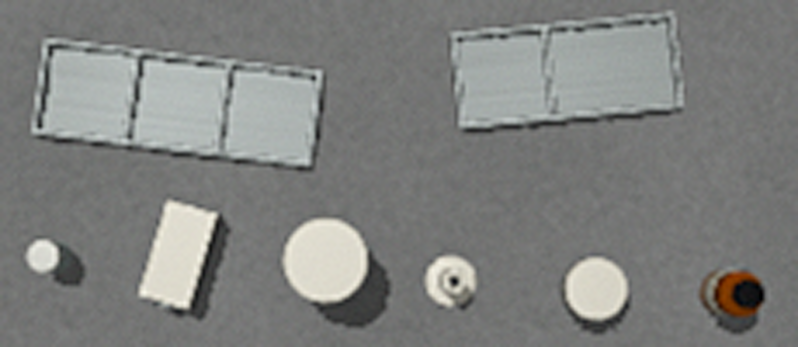

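View pics/c2.png

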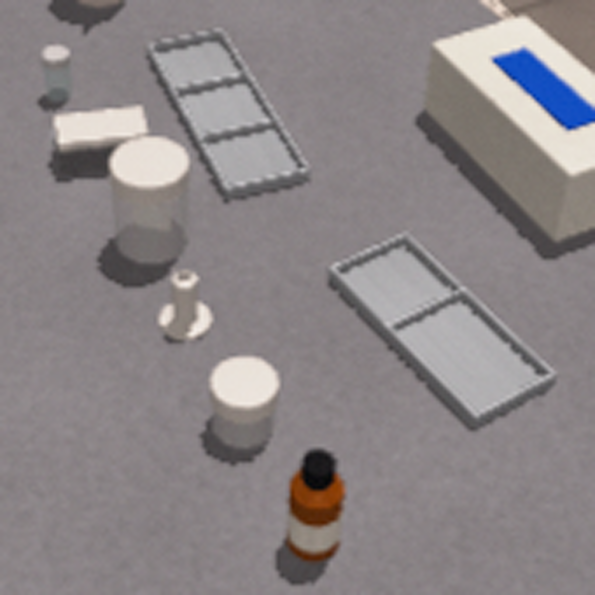

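Top crop: all six items and both trays are clear, and tray_two's short compartment is on the left (+y). The side crop shows the caps and tray corners clearly enough to triangulate.

```bash
python3 - <<'E'
import pickle,cv2,numpy as np
D=pickle.load(open('d0.pkl','rb'))
for n,(r0,r1,c0,c1) in {'top':(138,238,145,375),'side':(125,295,190,360)}.items():
    im=cv2.resize(D[n]['frame'][r0:r1,c0:c1],None,fx=4,fy=4,interpolation=cv2.INTER_CUBIC)
    hsv=cv2.cvtColor(im,cv2.COLOR_RGB2HSV); R,G,B=[im[:,:,i].astype(int) for i in range(3)]
    M={'white':(R>185)&(R-B<60)&(hsv[...,2]>185),'black':(hsv[...,2]<45),'amber':(R-B>60),'steel':(R>105)&(B>=R-2) if n=='top' else (B>=R+3)&(G>115)}
    for k,m in M.items():
        m=m.astype(np.uint8)
        if k=='steel': m=cv2.morphologyEx(m,cv2.MORPH_CLOSE,np.ones((15,15)))
        for c in cv2.findContours(m,cv2.RETR_EXTERNAL,cv2.CHAIN_APPROX_NONE)[0]:
            if cv2.contourArea(c)<150: continue
            a=cv2.minAreaRect(c); x,y,w,h=cv2.boundingRect(c)
            f=lambda p:np.round((np.array(p)+.5)/4-.5+[c0,r0],2)
            print(n,k,'area',round(cv2.contourArea(c)/16,1),'ctr',f(a[0]),'size',np.round(np.array(a[1])/4,1),'ang',round(a[2],1),'bb',f([x,y]),w/4,h/4, f(cv2.boxPoints(a)).tolist() if k=='steel' or 15<a[1][0]/4 else '')
E
```

```text
top white area 226.8 ctr [316.5  220.62] size [17.  16.8] ang 90.0 bb [308.12 212.12] 17.0 17.25 [[308.12, 212.12], [324.88, 212.12], [324.88, 229.12], [308.12, 229.12]]
top white area 94.8 ctr [273.91 217.81] size [12.8 14.1] ang 53.8 bb [267.62 211.62] 13.75 14.0 
top white area 55.5 ctr [156.75 211.12] size [8.5 8.2] ang 90.0 bb [152.62 206.88] 8.5 8.75 
top white area 431.5 ctr [238.12 212.5 ] size [23.2 23.5] ang 90.0 bb [226.38 200.88] 23.75 23.5 [[226.38, 200.88], [249.88, 200.88], [249.88, 224.12], [226.38, 224.12]]
top white area 402.9 ctr [195.69 210.93] size [14.9 29.1] ang 16.8 bb [184.88 195.62] 22.0 30.5 
top black area 49.9 ctr [360.24 222.32] size [8.6 7.4] ang 8.1 bb [355.88 218.62] 8.75 7.75 
top black area 18.6 ctr [204.11 213.5 ] size [ 1.3 27. ] ang 17.2 bb [200.12 200.62] 8.5 26.0 
top amber area 68.4 ctr [356.88 222.25] size [12.2 11.5] ang 90.0 bb [351.12 216.12] 11.75 12.5 
top steel area 22917.6 ctr [259.5 187.5] size [ 99.8 229.8] ang 90.0 bb [144.62 137.62] 230.0 100.0 [[144.62, 137.62], [374.38, 137.62], [374.38, 237.38], [144.62, 237.38]]
side white area
[... 956 characters left out ...]
6.5 bb [272.88 280.62] 11.5 4.0 
side amber area 152.4 ctr [280.03 267.2 ] size [15.4 14.9] ang 4.0 bb [272.62 259.38] 15.5 15.5 [[271.81, 274.11], [272.85, 259.22], [288.25, 260.29], [287.21, 275.19]]
side steel area 15.6 ctr [319.   225.12] size [6.  4.8] ang 90.0 bb [316.62 222.12] 5.0 6.25 [[316.62, 222.12], [321.38, 222.12], [321.38, 228.12], [316.62, 228.12]]
side steel area 22.4 ctr [205.69 147.48] size [6.6 4.6] ang 7.1 bb [202.62 144.88] 6.5 5.5 [[202.13, 149.34], [202.7, 144.79], [209.25, 145.61], [208.68, 150.16]]
side steel area 313.4 ctr [345.93 149.08] size [35.1 11.8] ang 42.5 bb [329.88 137.62] 29.75 24.5 [[328.99, 141.59], [336.99, 132.86], [362.86, 156.57], [354.86, 165.3]]
```

```bash
python3 - <<'E'
import pickle,cv2,numpy as np
from h import ray,onz,tri,proj
np.set_printoptions(precision=4,suppress=True)
D=pickle.load(open('d0.pkl','rb')); T,S=D['top'],D['side']
im=cv2.resize(T['frame'][138:238,145:375],None,fx=4,fy=4,interpolation=cv2.INTER_CUBIC)
v=im.max(2); print('floor',im[80,100],im[80,420*0+700],im[300,200])
m=cv2.morphologyEx((v>128).astype(np.uint8),cv2.MORPH_CLOSE,np.ones((13,13)))
for c in cv2.findContours(m,cv2.RETR_EXTERNAL,cv2.CHAIN_APPROX_NONE)[0]:
    if cv2.contourArea(c)<16*1200: continue
    b=(cv2.boxPoints(cv2.minAreaRect(c))+.5)/4-.5+[145,138]
    P=np.array([onz(T,*p,.014) for p in b]); e=P-np.roll(P,1,0)
    print('TRAY',P.mean(0),'edges',np.linalg.norm(e,axis=1),np.degrees(np.arctan2(e[:,1],e[:,0])))
ct=lambda x,y:ray(T,145+(x+.5)/3.47-.5,138+(y+.5)/3.47-.5)
cs=lambda x,y:ray(S,190+(x+.5)/3.5-.5,125+(y+.5)/3.5-.5)
for n,a,b in [('two',[(451,34),(674,12),(682,108),(461,129)],[(331,270),(406,236),(553,376),(475,424)]),
 ('three',[(45,40),(323,70),(312,167),(33,134)],[(222,30),(308,178),(230,195),(150,45)])]:
    if n=='two': b=[b[1],b[2],b[3],b[0]]
    P=[]
    for p,q in zip(a,b): x,r=tri(ct(*p),cs(*q)); P.append(x); print(n,x,r)
    P=np.array(P); print(n,'ctr',P.mean(0),'yaw of y axis',np.degrees(np.arctan2(*(P[0]-P[1]+P[3]-P[2])[:2])))
for n,p,q in [('vial',(156.75,211.12),(205.5,139.75)),('holder',None,(242.38,204.5)),('small',(316.5,220.62),(259.5,234)),('bottle',(360.4,222.3),(280.6,257))]:
    a=ct(453,281) if p is None else ray(T,*p)
    if n=='small': b=cs(244,381)
    elif n=='vial': b=cs(55,53)
    elif n=='bottle': b=cs(319,461)
    elif n=='holder': b=cs(185,277)
    print(n,*tri(a,b))
for n,p,z in [('vial',(156.75,211.12),.05),('small',(316.5,220.62),.05),('bottle',(360.4,222.3),.09),('box',(195.69,210.93),.038),('large',(238.12,212.5),.09)]: print('onz',n,onz(T,*p,z))
# flange of holder
print('flange',onz(T,145+450.5/3.47-.5,138+280/3.47-.5,.004))
# box axis
r=np.radians(16.8);d=np.array([-np.sin(r),np.cos(r)])*14
A,B=[onz(T,*(np.array([195.69,210.93])+s*d),.038) for s in(1,-1)]; print('box dir',np.degrees(np.arctan2(*(B-A)[1::-1])),np.linalg.norm(B-A))
for p,q in [((167,201),(139,106)),((218,213),(148,127)),((139,296),(52,114))]: print('box corner',*tri(ct(*p),cs(*q)))
E
```

```text
floor [173 179 177] [157 164 161] [221 218 206]
TRAY [0.5996 0.1882 0.014 ] edges [0.2467 0.0966 0.2484 0.0965] [ 83.6397  -5.0272 -96.385  173.9514]
TRAY [ 0.6343 -0.1528  0.014 ] edges [0.0876 0.201  0.0878 0.1998] [   5.5498  -84.0792 -175.267    95.866 ]
two [ 0.664  -0.0512  0.0122] 0.0012205209664717628
two [ 0.682  -0.245   0.0151] 0.0054384308913396125
two [ 0.6004 -0.2535  0.0086] 0.0008984991395086302
two [ 0.5813 -0.0603  0.0138] 0.0009820189208846312
two ctr [ 0.6319 -0.1525  0.0124] yaw of y axis -5.477644164042443
three [0.6566 0.3021 0.0166] 0.00020832053438296755
three [0.6305 0.0618 0.0062] 0.00581632418078172
three [0.5483 0.0687 0.0109] 0.00201578846157412
three [0.5756 0.3094 0.0178] 0.0027570828111150225
three ctr [0.6028 0.1855 0.0129] yaw of y axis 6.332465512455876
vial [0.4689 0.2903 0.053 ] 0.0015845362729218072
holder [ 0.4491 -0.051   0.0548] 0.0007807302407505075
small [ 0.4432 -0.1698  0.0527] 0.002315489895727863
bottle [ 0.44   -0.2856  0.0915] 0.0011456540332856582
onz vial [0.4696 0.2908 0.05  ]
onz small [ 0.4442 -0.1707  0.05  ]
onz bottle [ 0.4405 -0.2863  0.09  ]
onz box [0.4708 0.1804 0.038 ]
onz large [0.4662 0.0538 0.09  ]
flange [ 0.4505 -0.0511  0.004 ]
box dir -15.870678171701222 0.08136950875929116
box corner [0.5144 0.1896 0.0416] 0.0024060984582552603
box corner [0.5042 0.1451 0.0513] 0.002083779086632015
box corner [0.4348 0.211  0.0443] 0.0022254852214690854
```

```bash
cat >> h.py <<'E'
from scipy.spatial.transform import Rotation as Ro
def plan(wps,start=None):
    """wps: (x,y,z,yaw_deg) TCP targets, tool down; prints one [shift],[turn] per call in the units of the moves"""
    if start is None:
        s=bot.get_state(); p=np.array(s['position']); R=Ro.from_euler('xyz',s['tool_rot'])
        print('t',s['time_s'],p.round(4),'yaw',np.degrees(s['tool_rot']).round(2))
    else: p=np.array(start[:3]); R=Ro.from_euler('xyz',[180,0,start[3]],degrees=True)
    for w in wps:
        Rt=Ro.from_euler('xyz',[180,0,w[3]],degrees=True)
        sh=np.round(R.inv().apply(np.array(w[:3])-p)/.8,3); tu=np.round(np.degrees((R.inv()*Rt).as_rotvec())/45,3)
        print(w,'->',(sh+0.).tolist(),(tu+0.).tolist(),'mm',round(np.linalg.norm(sh)*800),'deg',round(np.linalg.norm(tu)*45,1))
        p=p+R.apply(sh*.8); R=R*Ro.from_rotvec(np.radians(tu*45))
E
python3 - <<'E'
from h import *
import pickle
D=pickle.load(open('d0.pkl','rb')); T=D['top']
for c in [[(451,34),(674,12),(682,108),(461,129)],[(45,40),(323,70),(312,167),(33,134)]]:
    P=np.array([onz(T,145+(x+.5)/3.47-.5,138+(y+.5)/3.47-.5,.014) for x,y in c]); e=P-np.roll(P,1,0)
    print(P.mean(0).round(4),np.linalg.norm(e,axis=1).round(4),np.degrees(np.arctan2(e[:,1],e[:,0])).round(1))
print('mug',onz(T,98,172,.095))
plan([(.25,.53,.23,140),(.40,.39,.22,108),(.45,.20,.20,90),(.447,0,.20,90),(.4445,-.1705,.18,90),(.4445,-.1705,.08,90),(.4445,-.1705,.033,90)])
E
```

```text
[ 0.6325 -0.1527  0.014 ] [0.0839 0.1964 0.0848 0.1933] [   6.   -84.  -176.1   95.7]
[0.6028 0.1857 0.014 ] [0.0829 0.2439 0.0853 0.2437] [ -5.7 -95.9 174.1  83.5]
mug [0.57719257 0.44505335 0.095     ]
t 0.1 [0.151  0.6574 0.2414] yaw [-179.9     0.    167.06]
(0.25, 0.53, 0.23, 140) -> [-0.156, -0.127, 0.014] [-0.002, 0.001, 0.601] mm 161 deg 27.0
(0.4, 0.39, 0.22, 108) -> [-0.257, -0.014, 0.013] [0.0, 0.0, 0.711] mm 206 deg 32.0
(0.45, 0.2, 0.2, 90) -> [-0.245, -0.014, 0.025] [0.0, 0.0, 0.4] mm 197 deg 18.0
(0.447, 0, 0.2, 90) -> [-0.25, -0.004, 0.0] [0.0, 0.0, 0.0] mm 200 deg 0.0
(0.4445, -0.1705, 0.18, 90) -> [-0.213, -0.003, 0.025] [0.0, 0.0, 0.0] mm 172 deg 0.0
(0.4445, -0.1705, 0.08, 90) -> [0.0, 0.0, 0.125] [0.0, 0.0, 0.0] mm 100 deg 0.0
(0.4445, -0.1705, 0.033, 90) -> [0.0, 0.0, 0.059] [0.0, 0.0, 0.0] mm 47 deg 0.0
```

Call:
send_rows:
  rows:
    - [1,[-0.156,-0.127,0.014],[0,0,0.6]]
    - [1,[-0.156,-0.127,0.014],[0,0,0.6]]
    - [1,[-0.156,-0.127,0.014],[0,0,0.6]]
    - [1,[-0.156,-0.127,0.014],[0,0,0.6]]
    - [1,[-0.156,-0.127,0.014],[0,0,0.6]]
  newtons: 30

```text
time_s: 0.52
position: [0.2569, 0.5234, 0.2304]
tool_rot: [-3.139, 0.006, 2.43]
ft_force: [0.1, -0.7, 0.2]
grip_width: 0.0858
grip_force: 0.0
```

Call:
send_rows:
  rows:
    - [1,[-0.257,-0.014,0.013],[0,0,0.711]]
    - [1,[-0.257,-0.014,0.013],[0,0,0.711]]
    - [1,[-0.257,-0.014,0.013],[0,0,0.711]]
    - [1,[-0.257,-0.014,0.013],[0,0,0.711]]
    - [1,[-0.257,-0.014,0.013],[0,0,0.711]]

```text
time_s: 0.93
position: [0.4016, 0.3886, 0.2205]
tool_rot: [-3.141, 0.0, 1.881]
ft_force: [0.4, 0.4, 0.3]
grip_width: 0.0851
grip_force: 0.0
```

Call:
send_rows:
  rows:
    - [1,[-0.245,-0.014,0.025],[0,0,0.4]]
    - [1,[-0.245,-0.014,0.025],[0,0,0.4]]
    - [1,[-0.245,-0.014,0.025],[0,0,0.4]]
    - [1,[-0.245,-0.014,0.025],[0,0,0.4]]
    - [1,[-0.245,-0.014,0.025],[0,0,0.4]]

```text
time_s: 1.35
position: [0.4507, 0.1968, 0.2003]
tool_rot: [-3.141, 0.001, 1.57]
ft_force: [-0.3, -0.4, 0.7]
grip_width: 0.0851
grip_force: 0.0
```

Call:
send_rows:
  rows:
    - [1,[-0.25,-0.004,0],[0,0,0]]
    - [1,[-0.25,-0.004,0],[0,0,0]]
    - [1,[-0.25,-0.004,0],[0,0,0]]
    - [1,[-0.25,-0.004,0],[0,0,0]]
    - [1,[-0.25,-0.004,0],[0,0,0]]

```text
time_s: 1.77
position: [0.4469, -0.0024, 0.2007]
tool_rot: [-3.141, 0.0, 1.571]
ft_force: [1.6, 0.5, 0.1]
grip_width: 0.0853
grip_force: 0.0
```

Call:
send_rows:
  rows:
    - [1,[-0.213,-0.003,0.025],[0,0,0]]
    - [1,[-0.213,-0.003,0.025],[0,0,0]]
    - [1,[-0.213,-0.003,0.025],[0,0,0]]
    - [1,[-0.213,-0.003,0.025],[0,0,0]]
    - [1,[-0.213,-0.003,0.025],[0,0,0]]

```text
time_s: 2.18
position: [0.4439, -0.1774, 0.1807]
tool_rot: [3.142, 0.004, 1.562]
ft_force: [-0.5, -0.2, 0.8]
grip_width: 0.0851
grip_force: 0.0
```

Call:
send_rows:
  rows:
    - [1,[0,0,0.04],[0,0,0]]
    - [1,[0,0,0.08],[0,0,0]]
    - [1,[0,0,0.1],[0,0,0]]
    - [1,[0,0,0.1],[0,0,0]]
    - [1,[0,0,0.1],[0,0,0]]

```text
time_s: 2.6
position: [0.445, -0.1696, 0.1002]
tool_rot: [-3.14, -0.0, 1.572]
ft_force: [-0.0, -0.8, 0.4]
grip_width: 0.0851
grip_force: 0.0
```

```bash
python3 - <<'E'
from h import *
d=grab('side'); T=grab('top')
a=cv2.resize(d['frame'][185:285,200:330],None,fx=3,fy=3,interpolation=cv2.INTER_CUBIC); b=cv2.resize(T['frame'][165:265,250:380],None,fx=3,fy=3,interpolation=cv2.INTER_CUBIC)
cv2.imwrite('pics/p1.png',np.hstack([a,b])[:,:,::-1])
plan([(.4445,-.1705,.034,90)])
E
```

```text
t 2.7 [ 0.4464 -0.17    0.1017] yaw [1.7988e+02 2.0000e-02 9.0090e+01]
(0.4445, -0.1705, 0.034, 90) -> [-0.001, -0.003, 0.085] [0.003, 0.0, 0.002] mm 68 deg 0.2
```

View pics/p1.png

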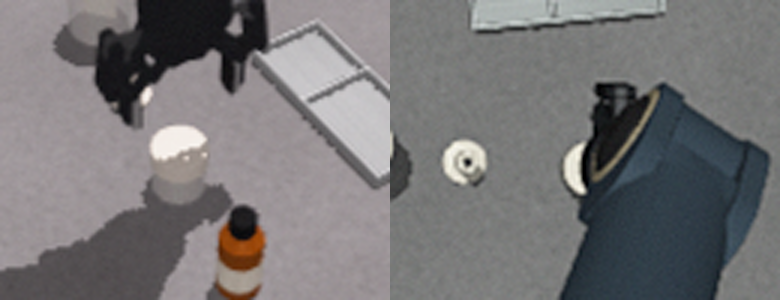

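The picture shows the open fingers straddling the small jar's cap at (180,145) in the left half, one to each side. It is aligned, so I descend and grip.

Call:
send_rows:
  rows:
    - [1,[0,-0.001,0.04],[0,0,0]]
    - [1,[0,-0.001,0.07],[0,0,0]]
    - [1,[0,-0.001,0.086],[0,0,0]]
    - [1,[0,-0.001,0.086],[0,0,0]]
    - [1,[0,-0.001,0.086],[0,0,0]]

```text
time_s: 3.12
position: [0.4454, -0.17, 0.0328]
tool_rot: [3.14, 0.0, 1.572]
ft_force: [0.4, 0.3, 0.5]
grip_width: 0.0854
grip_force: 0.0
```

Call:
send_rows:
  rows:
    - [-1,[0,0,0],[0,0,0]]
    - [-1,[0,0,0],[0,0,0]]
    - [-1,[0,0,0],[0,0,0]]
    - [-1,[0,0,0],[0,0,0]]
    - [-1,[0,0,0],[0,0,0]]

```text
time_s: 3.53
position: [0.4454, -0.17, 0.0332]
tool_rot: [3.139, -0.0, 1.572]
ft_force: [-0.8, 0.6, 8.1]
grip_width: 0.0509
grip_force: 30.1
```

Call:
send_rows:
  rows:
    - [-1,[0,0,0],[0,0,0]]
    - [-1,[0,0,0],[0,0,0]]
    - [-1,[0,0,0],[0,0,0]]
    - [-1,[0,0,0],[0,0,0]]
    - [-1,[0,0,0],[0,0,0]]

```text
time_s: 3.95
position: [0.4455, -0.17, 0.0332]
tool_rot: [3.139, -0.0, 1.572]
ft_force: [-1.7, 0.8, 8.9]
grip_width: 0.0515
grip_force: 30.1
```

```bash
python3 - <<'E'
from h import *
plan([(.4455,-.17,.18,90),(.50,.02,.18,87),(.594,.106,.16,83.8),(.594,.106,.06,83.8),(.594,.106,.038,83.8)],start=(.4455,-.17,.033,90))
E
```

```text
(0.4455, -0.17, 0.18, 90) -> [0.0, 0.0, -0.184] [0.0, 0.0, 0.0] mm 147 deg 0.0
(0.5, 0.02, 0.18, 87) -> [0.238, 0.068, 0.0] [0.0, 0.0, 0.067] mm 198 deg 3.0
(0.594, 0.106, 0.16, 83.8) -> [0.113, 0.112, 0.025] [0.0, 0.0, 0.071] mm 129 deg 3.2
(0.594, 0.106, 0.06, 83.8) -> [0.0, 0.0, 0.125] [0.0, 0.0, 0.0] mm 100 deg 0.0
(0.594, 0.106, 0.038, 83.8) -> [0.0, 0.0, 0.028] [0.0, 0.0, 0.0] mm 22 deg 0.0
```

Call:
send_rows:
  rows:
    - [-1,[0,0,-0.02],[0,0,0]]
    - [-1,[0,0,-0.06],[0,0,0]]
    - [-1,[0,0,-0.11],[0,0,0]]
    - [-1,[0,0,-0.16],[0,0,0]]
    - [-1,[0,0,-0.184],[0,0,0]]

```text
time_s: 4.37
position: [0.4462, -0.171, 0.1835]
tool_rot: [3.135, 0.001, 1.571]
ft_force: [1.0, 0.2, -0.5]
grip_width: 0.0509
grip_force: 32.0
```

Call:
send_rows:
  rows:
    - [-1,[0.03,0.01,0],[0,0,0.067]]
    - [-1,[0.08,0.023,0],[0,0,0.067]]
    - [-1,[0.13,0.037,0],[0,0,0.067]]
    - [-1,[0.18,0.051,0],[0,0,0.067]]
    - [-1,[0.23,0.065,0],[0,0,0.067]]

```text
time_s: 4.78
position: [0.4965, 0.0161, 0.1799]
tool_rot: [3.14, -0.001, 1.519]
ft_force: [0.7, -0.8, -0.6]
grip_width: 0.0507
grip_force: 32.0
```

Call:
send_rows:
  rows:
    - [-1,[0.04,0.04,0.01],[0,0,0.071]]
    - [-1,[0.08,0.08,0.02],[0,0,0.071]]
    - [-1,[0.11,0.105,0.025],[0,0,0.071]]
    - [-1,[0.121,0.115,0.025],[0,0,0.071]]
    - [-1,[0.121,0.115,0.025],[0,0,0.071]]

```text
time_s: 5.2
position: [0.5948, 0.1103, 0.1585]
tool_rot: [3.141, -0.001, 1.47]
ft_force: [0.7, -0.1, -0.3]
grip_width: 0.0513
grip_force: 32.1
```

Call:
send_rows:
  rows:
    - [-1,[0,0,0.03],[0,0,0]]
    - [-1,[0,0,0.07],[0,0,0]]
    - [-1,[0,0,0.1],[0,0,0]]
    - [-1,[0,0,0.115],[0,0,0]]
    - [-1,[0,0,0.115],[0,0,0]]

```text
time_s: 5.62
position: [0.5907, 0.1048, 0.065]
tool_rot: [-3.136, 0.002, 1.462]
ft_force: [-0.0, 0.5, 0.2]
grip_width: 0.0509
grip_force: 32.1
```

```bash
python3 - <<'E'
from h import *
d=grab('side')
cv2.imwrite('pics/p2.png',cv2.resize(d['frame'][105:245,170:330],None,fx=4,fy=4,interpolation=cv2.INTER_CUBIC)[:,:,::-1])
plan([(.594,.106,.0375,83.8)])
E
```

```text
t 5.6667 [0.5923 0.1051 0.0668] yaw [-1.7989e+02  6.0000e-02  8.3780e+01]
(0.594, 0.106, 0.0375, 83.8) -> [0.001, 0.002, 0.037] [-0.002, 0.001, 0.0] mm 30 deg 0.1
```

View pics/p2.png

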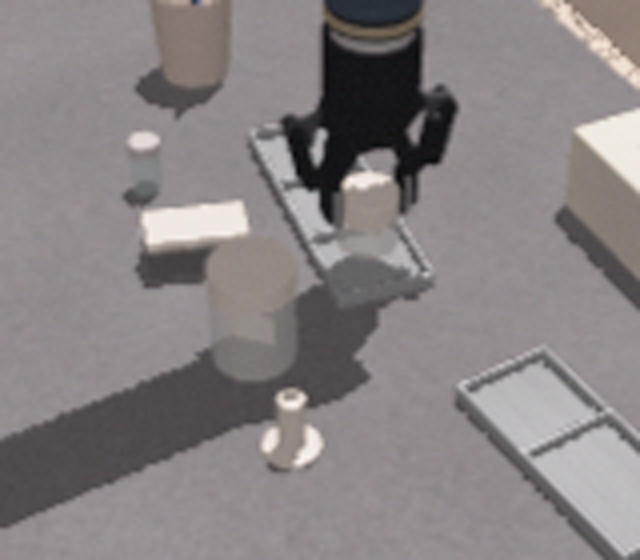

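The jar is held upright over the near compartment, around (370,215) in the crop. I lower it gently.

Call:
send_rows:
  rows:
    - [-1,[0.001,0.002,0.01],[0,0,0]]
    - [-1,[0.001,0.002,0.02],[0,0,0]]
    - [-1,[0.001,0.002,0.027],[0,0,0]]
    - [-1,[0.001,0.002,0.032],[0,0,0]]
    - [-1,[0.001,0.002,0.034],[0,0,0]]

```text
time_s: 6.08
position: [0.5946, 0.1068, 0.0394]
tool_rot: [-3.141, 0.0, 1.464]
ft_force: [-0.6, -0.1, -1.4]
grip_width: 0.0511
grip_force: 32.1
```

Call:
send_rows:
  rows:
    - [-1,[0,0,0.001],[0,0,0]]
    - [-1,[0,0,0.001],[0,0,0]]
    - [-1,[0,0,0.002],[0,0,0]]
    - [-1,[0,0,0.002],[0,0,0]]
    - [-1,[0,0,0.002],[0,0,0]]

```text
time_s: 6.5
position: [0.595, 0.1068, 0.0385]
tool_rot: [3.141, -0.0, 1.464]
ft_force: [0.9, 0.1, -0.6]
grip_width: 0.0506
grip_force: 32.1
```

Call:
send_rows:
  rows:
    - [-1,[0,0,0.001],[0,0,0]]
    - [-1,[0,0,0.001],[0,0,0]]
    - [-1,[0,0,0.002],[0,0,0]]
    - [-1,[0,0,0.002],[0,0,0]]
    - [-1,[0,0,0.002],[0,0,0]]

```text
time_s: 6.92
position: [0.5949, 0.1068, 0.0373]
tool_rot: [-3.141, -0.001, 1.464]
ft_force: [-1.8, -0.6, 5.9]
grip_width: 0.051
grip_force: 32.5
```

Call:
send_rows:
  rows:
    - [0.6,[0,0,0],[0,0,0]]
    - [0.6,[0,0,0],[0,0,0]]
    - [0.6,[0,0,0],[0,0,0]]
    - [0.6,[0,0,0],[0,0,0]]
    - [0.6,[0,0,0],[0,0,0]]

```text
time_s: 7.33
position: [0.5949, 0.1068, 0.0365]
tool_rot: [-3.141, 0.0, 1.464]
ft_force: [0.1, 0.1, -0.3]
grip_width: 0.068
grip_force: 0.0
```

Call:
send_rows:
  rows:
    - [0.6,[0,0,-0.02],[0,0,0]]
    - [0.6,[0,0,-0.05],[0,0,0]]
    - [0.6,[0,0,-0.09],[0,0,0]]
    - [0.6,[0,0,-0.13],[0,0,0]]
    - [0.6,[0,0,-0.16],[0,0,0]]

```text
time_s: 7.75
position: [0.5956, 0.1066, 0.1671]
tool_rot: [3.14, -0.001, 1.463]
ft_force: [0.5, -0.1, 0.6]
grip_width: 0.0683
grip_force: 0.0
```

```bash
python3 - <<'E'
from h import *
d=grab('side'); T=grab('top')
a=cv2.resize(d['frame'][105:245,170:330],None,fx=3,fy=3,interpolation=cv2.INTER_CUBIC); b=cv2.resize(T['frame'][125:245,150:280],None,fx=2.4,fy=3.5,interpolation=cv2.INTER_CUBIC)
cv2.imwrite('pics/p3.png',np.hstack([a,b])[:,:,::-1])
plan([(.47,-.02,.16,88),(.450,-.051,.13,90),(.450,-.051,.05,90),(.450,-.051,.027,90)])
E
```

```text
t 7.85 [0.5979 0.1068 0.1692] yaw [179.53  -0.19  83.84]
(0.47, -0.02, 0.16, 88) -> [-0.175, -0.142, 0.01] [0.011, -0.004, -0.092] mm 180 deg 4.2
(0.45, -0.051, 0.13, 90) -> [-0.039, -0.024, 0.037] [0.0, 0.0, -0.045] mm 47 deg 2.0
(0.45, -0.051, 0.05, 90) -> [0.0, 0.0, 0.1] [0.0, 0.0, 0.0] mm 80 deg 0.0
(0.45, -0.051, 0.027, 90) -> [0.0, 0.0, 0.029] [0.0, 0.0, 0.0] mm 23 deg 0.0
```

View pics/p3.png

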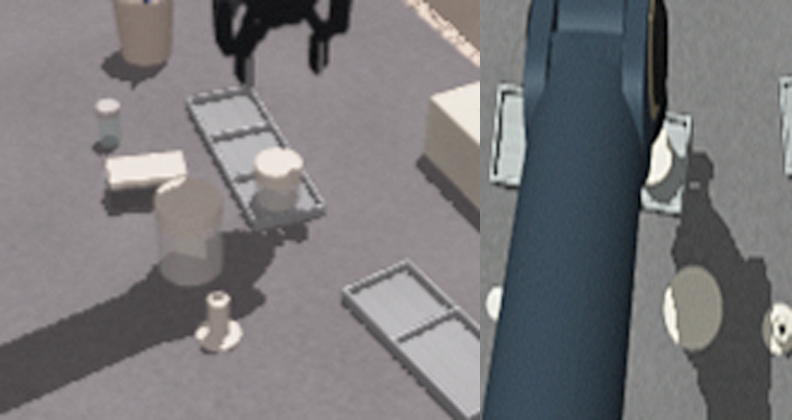

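The small jar stands upright in the near compartment at (278,180), and the large jar is untouched. The holder is next.

Call:
send_rows:
  rows:
    - [0.6,[-0.04,-0.035,0],[0,0,-0.09]]
    - [0.6,[-0.08,-0.07,0],[0,0,-0.09]]
    - [0.6,[-0.12,-0.1,0.01],[0,0,-0.09]]
    - [0.6,[-0.16,-0.13,0.01],[0,0,-0.09]]
    - [0.6,[-0.175,-0.14,0.01],[0,0,-0.09]]

```text
time_s: 8.27
position: [0.4629, -0.0244, 0.1553]
tool_rot: [-3.136, 0.0, 1.529]
ft_force: [-0.1, -0.4, 0.4]
grip_width: 0.0686
grip_force: 0.0
```

Call:
send_rows:
  rows:
    - [0.6,[-0.03,-0.02,0.02],[0,0,-0.045]]
    - [0.6,[-0.039,-0.024,0.035],[0,0,-0.045]]
    - [0.6,[-0.039,-0.024,0.05],[0,0,-0.045]]
    - [0.6,[-0.039,-0.024,0.06],[0,0,-0.045]]
    - [0.6,[-0.039,-0.024,0.06],[0,0,-0.045]]

```text
time_s: 8.68
position: [0.4472, -0.0507, 0.1071]
tool_rot: [-3.138, 0.0, 1.57]
ft_force: [-0.7, 0.8, -0.7]
grip_width: 0.0684
grip_force: 0.0
```

```bash
python3 - <<'E'
from h import *
plan([(.450,-.051,.027,90)])
E
```

```text
t 8.6833 [ 0.4472 -0.0507  0.1071] yaw [-1.798e+02  2.000e-02  8.994e+01]
(0.45, -0.051, 0.027, 90) -> [0.0, 0.004, 0.1] [-0.005, 0.0, -0.001] mm 80 deg 0.2
```

Call:
send_rows:
  rows:
    - [0.6,[0,0.003,0.03],[0,0,0]]
    - [0.6,[0,0.003,0.06],[0,0,0]]
    - [0.6,[0,0.003,0.085],[0,0,0]]
    - [0.6,[0,0.003,0.098],[0,0,0]]
    - [0.6,[0,0.003,0.098],[0,0,0]]
  newtons: 25

```text
time_s: 9.1
position: [0.4497, -0.0505, 0.0287]
tool_rot: [-3.138, 0.0, 1.57]
ft_force: [-0.8, 0.9, 1.1]
grip_width: 0.0685
grip_force: 0.0
```

Call:
send_rows:
  rows:
    - [-1,[0,0,0],[0,0,0]]
    - [-1,[0,0,0],[0,0,0]]
    - [-1,[0,0,0],[0,0,0]]
    - [-1,[0,0,0],[0,0,0]]
    - [-1,[0,0,0],[0,0,0]]

```text
time_s: 9.52
position: [0.4514, -0.0508, 0.0313]
tool_rot: [3.14, -0.001, 1.57]
ft_force: [-0.9, -0.5, 7.0]
grip_width: 0.0202
grip_force: 24.5
```

Call:
send_rows:
  rows:
    - [-1,[0,0,0],[0,0,0]]
    - [-1,[0,0,0],[0,0,0]]
    - [-1,[0,0,0],[0,0,0]]
    - [-1,[0,0,0],[0,0,0]]
    - [-1,[0,0,0],[0,0,0]]

```text
time_s: 9.93
position: [0.4514, -0.0508, 0.0313]
tool_rot: [3.14, -0.001, 1.57]
ft_force: [-1.1, -0.1, 7.0]
grip_width: 0.0204
grip_force: 24.6
```

```bash
python3 - <<'E'
from h import *
plan([(.45,-.051,.19,90),(.53,.07,.19,87),(.603,.186,.16,83.8),(.603,.186,.05,83.8)])
E
```

```text
t 9.9333 [ 0.4514 -0.0508  0.0313] yaw [ 1.7989e+02 -4.0000e-02  8.9940e+01]
(0.45, -0.051, 0.19, 90) -> [0.0, -0.001, -0.198] [0.002, -0.001, -0.001] mm 158 deg 0.1
(0.53, 0.07, 0.19, 87) -> [0.151, 0.1, 0.0] [0.0, 0.0, 0.066] mm 145 deg 3.0
(0.603, 0.186, 0.16, 83.8) -> [0.15, 0.083, 0.037] [0.0, 0.0, 0.071] mm 140 deg 3.2
(0.603, 0.186, 0.05, 83.8) -> [0.0, 0.0, 0.138] [0.0, 0.0, 0.0] mm 110 deg 0.0
```

Call:
send_rows:
  rows:
    - [-1,[0,0,-0.02],[0,0,0]]
    - [-1,[0,0,-0.06],[0,0,0]]
    - [-1,[0,0,-0.11],[0,0,0]]
    - [-1,[0,0,-0.16],[0,0,0]]
    - [-1,[0,0,-0.19],[0,0,0]]

```text
time_s: 10.35
position: [0.4519, -0.0515, 0.1859]
tool_rot: [3.137, -0.001, 1.569]
ft_force: [0.9, 0.0, -0.1]
grip_width: 0.0202
grip_force: 24.8
```

Call:
send_rows:
  rows:
    - [-1,[0.02,0.013,0],[0,0,0.066]]
    - [-1,[0.05,0.033,0],[0,0,0.066]]
    - [-1,[0.085,0.056,0],[0,0,0.066]]
    - [-1,[0.12,0.079,0],[0,0,0.066]]
    - [-1,[0.151,0.1,0],[0,0,0.066]]

```text
time_s: 10.77
position: [0.5315, 0.0719, 0.1828]
tool_rot: [3.141, -0.001, 1.519]
ft_force: [1.0, 0.5, 0.1]
grip_width: 0.0201
grip_force: 24.8
```

Call:
send_rows:
  rows:
    - [-1,[0.035,0.02,0],[0,0,0.071]]
    - [-1,[0.075,0.042,0.01],[0,0,0.071]]
    - [-1,[0.11,0.061,0.02],[0,0,0.071]]
    - [-1,[0.14,0.077,0.03],[0,0,0.071]]
    - [-1,[0.15,0.083,0.037],[0,0,0.071]]

```text
time_s: 11.18
position: [0.6043, 0.1916, 0.1517]
tool_rot: [3.141, -0.002, 1.468]
ft_force: [0.0, 0.3, 0.4]
grip_width: 0.0204
grip_force: 24.8
```

Call:
send_rows:
  rows:
    - [-1,[0,0,0.02],[0,0,0]]
    - [-1,[0,0,0.06],[0,0,0]]
    - [-1,[0,0,0.09],[0,0,0]]
    - [-1,[0,0,0.11],[0,0,0]]
    - [-1,[0,0,0.12],[0,0,0]]

```text
time_s: 11.6
position: [0.6016, 0.185, 0.0544]
tool_rot: [-3.138, 0.002, 1.461]
ft_force: [-0.2, -0.8, -0.4]
grip_width: 0.0205
grip_force: 24.7
```

```bash
python3 - <<'E'
from h import *
d=grab('side'); 
cv2.imwrite('pics/p4.png',cv2.resize(d['frame'][105:245,170:330],None,fx=4,fy=4,interpolation=cv2.INTER_CUBIC)[:,:,::-1])
plan([(.603,.186,.038,83.8)])
E
```

```text
t 11.65 [0.6015 0.185  0.054 ] yaw [-1.7976e+02  1.4000e-01  8.3730e+01]
(0.603, 0.186, 0.038, 83.8) -> [0.001, 0.002, 0.02] [-0.005, 0.003, -0.001] mm 16 deg 0.3
```

View pics/p4.png

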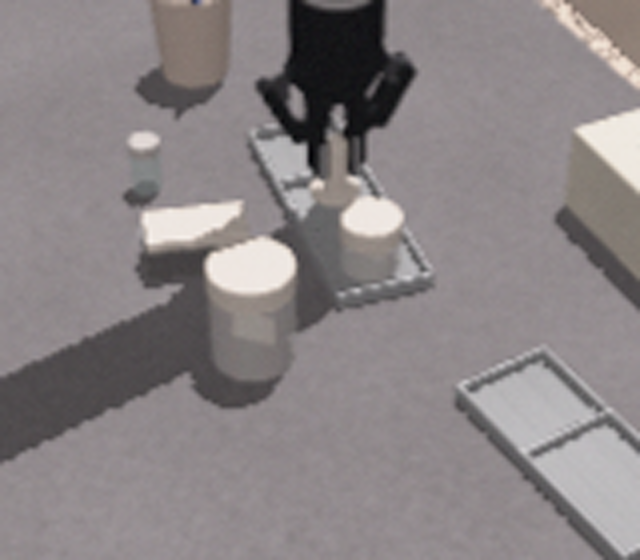

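The holder is held upright at (335,185) over the middle compartment, and the jar stands well in its own. I lower gently.

Call:
send_rows:
  rows:
    - [-1,[0.001,0.001,0.006],[0,0,0]]
    - [-1,[0.001,0.001,0.012],[0,0,0]]
    - [-1,[0.001,0.001,0.017],[0,0,0]]
    - [-1,[0.001,0.001,0.02],[0,0,0]]
    - [-1,[0.001,0.001,0.021],[0,0,0]]

```text
time_s: 12.07
position: [0.6044, 0.1869, 0.04]
tool_rot: [3.141, -0.0, 1.462]
ft_force: [-0.1, 0.7, -0.3]
grip_width: 0.0201
grip_force: 24.8
```

Call:
send_rows:
  rows:
    - [-1,[0,0,0.001],[0,0,0]]
    - [-1,[0,0,0.001],[0,0,0]]
    - [-1,[0,0,0.002],[0,0,0]]
    - [-1,[0,0,0.002],[0,0,0]]
    - [-1,[0,0,0.002],[0,0,0]]

```text
time_s: 12.48
position: [0.6044, 0.1868, 0.0384]
tool_rot: [3.141, -0.0, 1.462]
ft_force: [0.3, -0.3, 0.0]
grip_width: 0.0199
grip_force: 24.8
```

Call:
send_rows:
  rows:
    - [-1,[0,0,0.001],[0,0,0]]
    - [-1,[0,0,0.001],[0,0,0]]
    - [-1,[0,0,0.002],[0,0,0]]
    - [-1,[0,0,0.002],[0,0,0]]
    - [-1,[0,0,0.002],[0,0,0]]

```text
time_s: 12.9
position: [0.6043, 0.1868, 0.0366]
tool_rot: [-3.141, -0.0, 1.462]
ft_force: [-0.6, 0.9, 0.1]
grip_width: 0.0201
grip_force: 24.8
```

Call:
send_rows:
  rows:
    - [-1,[0,0,0.001],[0,0,0]]
    - [-1,[0,0,0.001],[0,0,0]]
    - [-1,[0,0,0.002],[0,0,0]]
    - [-1,[0,0,0.002],[0,0,0]]
    - [-1,[0,0,0.002],[0,0,0]]

```text
time_s: 13.32
position: [0.6044, 0.1868, 0.0354]
tool_rot: [3.142, -0.0, 1.462]
ft_force: [-0.6, 0.2, 2.6]
grip_width: 0.0202
grip_force: 25.0
```

Call:
send_rows:
  rows:
    - [0,[0,0,0],[0,0,0]]
    - [0,[0,0,0],[0,0,0]]
    - [0,[0,0,0],[0,0,0]]
    - [0,[0,0,0],[0,0,0]]
    - [0,[0,0,0],[0,0,0]]

```text
time_s: 13.73
position: [0.6043, 0.1868, 0.035]
tool_rot: [-3.141, 0.0, 1.462]
ft_force: [0.4, -0.5, 0.2]
grip_width: 0.0424
grip_force: 0.0
```

Call:
send_rows:
  rows:
    - [0,[0,0,-0.015],[0,0,0]]
    - [0,[0,0,-0.045],[0,0,0]]
    - [0,[0,0,-0.08],[0,0,0]]
    - [0,[0,0,-0.12],[0,0,0]]
    - [0,[0,0,-0.14],[0,0,0]]

```text
time_s: 14.15
position: [0.6062, 0.1868, 0.1517]
tool_rot: [3.136, -0.002, 1.461]
ft_force: [0.3, 0.2, -0.2]
grip_width: 0.0427
grip_force: 0.0
```

```bash
python3 - <<'E'
from h import *
plan([(.469,.2907,.12,90),(.469,.2907,.1,90),(.469,.2907,.03,90)])
E
```

```text
t 14.15 [0.6062 0.1868 0.1517] yaw [ 1.7971e+02 -1.4000e-01  8.3730e+01]
(0.469, 0.2907, 0.12, 90) -> [0.11, -0.185, 0.039] [0.007, -0.003, -0.139] mm 175 deg 6.3
(0.469, 0.2907, 0.1, 90) -> [0.0, 0.0, 0.025] [0.0, 0.0, 0.0] mm 20 deg 0.0
(0.469, 0.2907, 0.03, 90) -> [0.0, 0.0, 0.087] [0.0, 0.0, 0.0] mm 70 deg 0.0
```

Call:
send_rows:
  rows:
    - [0.4,[0.03,-0.045,0],[0,0,-0.14]]
    - [0.4,[0.055,-0.09,0.005],[0,0,-0.14]]
    - [0.4,[0.085,-0.14,0.02],[0,0,-0.14]]
    - [0.4,[0.105,-0.175,0.03],[0,0,-0.14]]
    - [0.4,[0.11,-0.183,0.036],[0,0,-0.14]]

```text
time_s: 14.57
position: [0.4616, 0.2951, 0.1176]
tool_rot: [-3.136, -0.002, 1.581]
ft_force: [-0.3, -0.0, -1.0]
grip_width: 0.06
grip_force: 0.0
```

Call:
send_rows:
  rows:
    - [0.4,[0,0,0],[0,0,0]]
    - [0.4,[0,0,0.01],[0,0,0]]
    - [0.4,[0,0,0.03],[0,0,0]]
    - [0.4,[0,0,0.04],[0,0,0]]
    - [0.4,[0,0,0.04],[0,0,0]]

```text
time_s: 14.98
position: [0.469, 0.288, 0.0849]
tool_rot: [-3.14, 0.002, 1.569]
ft_force: [0.3, 0.3, -0.3]
grip_width: 0.0597
grip_force: 0.0
```

```bash
python3 - <<'E'
from h import *
d=grab('side')
cv2.imwrite('pics/p5.png',cv2.resize(d['frame'][95:235,160:320],None,fx=4,fy=4,interpolation=cv2.INTER_CUBIC)[:,:,::-1])
plan([(.469,.2907,.03,90)])
E
```

```text
t 15.0333 [0.4693 0.2885 0.0857] yaw [-1.7997e+02  9.0000e-02  8.9900e+01]
(0.469, 0.2907, 0.03, 90) -> [0.003, 0.0, 0.07] [-0.001, 0.002, -0.002] mm 56 deg 0.1
```

View pics/p5.png

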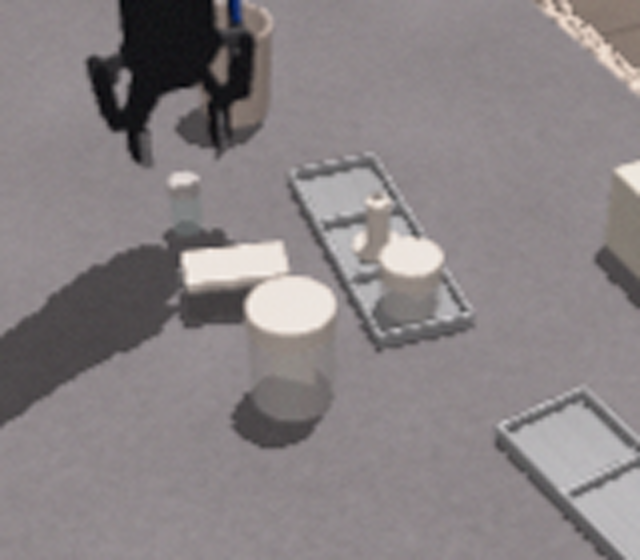

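The holder stands at (378,230) in the middle compartment. The open fingers are centred over the vial at (184,200).

Call:
send_rows:
  rows:
    - [0.4,[0.003,0,0.025],[0,0,0]]
    - [0.4,[0.003,0,0.05],[0,0,0]]
    - [0.4,[0.003,0,0.066],[0,0,0]]
    - [0.4,[0.003,0,0.07],[0,0,0]]
    - [0.4,[0.003,0,0.07],[0,0,0]]

```text
time_s: 15.45
position: [0.4685, 0.2918, 0.0298]
tool_rot: [-3.141, 0.001, 1.571]
ft_force: [0.3, 0.3, 0.1]
grip_width: 0.06
grip_force: 0.0
```

Call:
send_rows:
  rows:
    - [-1,[0,0,0],[0,0,0]]
    - [-1,[0,0,0],[0,0,0]]
    - [-1,[0,0,0],[0,0,0]]
    - [-1,[0,0,0],[0,0,0]]
    - [-1,[0,0,0],[0,0,0]]

```text
time_s: 15.87
position: [0.4691, 0.293, 0.0313]
tool_rot: [3.14, -0.001, 1.572]
ft_force: [-0.1, -1.7, 4.6]
grip_width: 0.0261
grip_force: 24.6
```

Call:
send_rows:
  rows:
    - [-1,[0,0,0],[0,0,0]]
    - [-1,[0,0,0],[0,0,0]]
    - [-1,[0,0,-0.005],[0,0,0]]
    - [-1,[0,0,-0.015],[0,0,0]]
    - [-1,[0,0,-0.03],[0,0,0]]

```text
time_s: 16.28
position: [0.4675, 0.2922, 0.0542]
tool_rot: [-3.14, 0.001, 1.572]
ft_force: [-0.6, -0.0, -0.4]
grip_width: 0.0259
grip_force: 24.6
```

```bash
python3 - <<'E'
from h import *
plan([(.469,.2907,.14,90),(.6115,.265,.14,83.8),(.6115,.265,.06,83.8)])
E
```

```text
t 16.2833 [0.4675 0.2922 0.0542] yaw [-1.7989e+02  8.0000e-02  9.0080e+01]
(0.469, 0.2907, 0.14, 90) -> [-0.002, 0.002, -0.107] [-0.002, 0.002, 0.002] mm 86 deg 0.2
(0.6115, 0.265, 0.14, 83.8) -> [-0.032, 0.178, 0.0] [0.0, 0.0, 0.137] mm 145 deg 6.2
(0.6115, 0.265, 0.06, 83.8) -> [0.0, 0.0, 0.1] [0.0, 0.0, 0.0] mm 80 deg 0.0
```

Call:
send_rows:
  rows:
    - [-1,[0,0,-0.03],[0,0,0]]
    - [-1,[0,0,-0.07],[0,0,0]]
    - [-1,[0,0,-0.09],[0,0,0]]
    - [-1,[0,0,-0.1],[0,0,0]]
    - [-1,[0,0,-0.1],[0,0,0]]

```text
time_s: 16.7
position: [0.4693, 0.2933, 0.1367]
tool_rot: [3.138, -0.003, 1.572]
ft_force: [-0.8, 0.4, -0.5]
grip_width: 0.0258
grip_force: 24.7
```

Call:
send_rows:
  rows:
    - [-1,[-0.005,0.03,0],[0,0,0.137]]
    - [-1,[-0.015,0.08,0],[0,0,0.137]]
    - [-1,[-0.023,0.13,0],[0,0,0.137]]
    - [-1,[-0.03,0.165,0],[0,0,0.137]]
    - [-1,[-0.033,0.178,0],[0,0,0.137]]

```text
time_s: 17.12
position: [0.6143, 0.2637, 0.133]
tool_rot: [3.14, 0.002, 1.461]
ft_force: [0.9, -0.2, -0.3]
grip_width: 0.026
grip_force: 24.8
```

Call:
send_rows:
  rows:
    - [-1,[0,0,0.01],[0,0,0]]
    - [-1,[0,0,0.04],[0,0,0]]
    - [-1,[0,0,0.07],[0,0,0]]
    - [-1,[0,0,0.09],[0,0,0]]
    - [-1,[0,0,0.1],[0,0,0]]

```text
time_s: 17.53
position: [0.6063, 0.2666, 0.0501]
tool_rot: [-3.134, 0.003, 1.466]
ft_force: [-1.0, -0.2, -0.4]
grip_width: 0.0263
grip_force: 24.8
```

```bash
python3 - <<'E'
from h import *
plan([(.6115,.265,.038,83.8)])
E
```

```text
t 17.5333 [0.6063 0.2666 0.0501] yaw [-1.7957e+02  1.7000e-01  8.3990e+01]
(0.6115, 0.265, 0.038, 83.8) -> [-0.001, 0.007, 0.015] [-0.009, 0.004, 0.004] mm 13 deg 0.5
```

Call:
send_rows:
  rows:
    - [-1,[0,0.002,0],[0,0,0]]
    - [-1,[0,0.002,0.005],[0,0,0]]
    - [-1,[0,0.002,0.01],[0,0,0]]
    - [-1,[0,0.002,0.015],[0,0,0]]
    - [-1,[0,0.002,0.016],[0,0,0]]

```text
time_s: 17.95
position: [0.6122, 0.2663, 0.0415]
tool_rot: [-3.141, -0.0, 1.465]
ft_force: [-0.1, 0.5, -0.5]
grip_width: 0.0262
grip_force: 24.8
```

Call:
send_rows:
  rows:
    - [-1,[0,0,0.001],[0,0,0]]
    - [-1,[0,0,0.001],[0,0,0]]
    - [-1,[0,0,0.002],[0,0,0]]
    - [-1,[0,0,0.002],[0,0,0]]
    - [-1,[0,0,0.002],[0,0,0]]

```text
time_s: 18.37
position: [0.6125, 0.2662, 0.04]
tool_rot: [3.141, -0.0, 1.464]
ft_force: [0.3, -0.3, 0.2]
grip_width: 0.0259
grip_force: 24.8
```

Call:
send_rows:
  rows:
    - [-1,[0,0,0.001],[0,0,0]]
    - [-1,[0,0,0.002],[0,0,0]]
    - [-1,[0,0,0.003],[0,0,0]]
    - [-1,[0,0,0.004],[0,0,0]]
    - [-1,[0,0,0.004],[0,0,0]]

```text
time_s: 18.78
position: [0.6122, 0.2661, 0.0364]
tool_rot: [-3.141, 0.0, 1.464]
ft_force: [-0.1, 0.2, -0.8]
grip_width: 0.026
grip_force: 24.8
```

Call:
send_rows:
  rows:
    - [-1,[0,0,0.001],[0,0,0]]
    - [-1,[0,0,0.001],[0,0,0]]
    - [-1,[0,0,0.002],[0,0,0]]
    - [-1,[0,0,0.002],[0,0,0]]
    - [-1,[0,0,0.002],[0,0,0]]

```text
time_s: 19.2
position: [0.6125, 0.2662, 0.0354]
tool_rot: [3.141, -0.0, 1.464]
ft_force: [-0.7, -0.4, 1.7]
grip_width: 0.0262
grip_force: 24.9
```

Call:
send_rows:
  rows:
    - [0.1,[0,0,0],[0,0,0]]
    - [0.1,[0,0,0],[0,0,0]]
    - [0.1,[0,0,0],[0,0,0]]
    - [0.1,[0,0,0],[0,0,0]]
    - [0.1,[0,0,0],[0,0,0]]

```text
time_s: 19.62
position: [0.6123, 0.2662, 0.035]
tool_rot: [-3.141, -0.0, 1.464]
ft_force: [-0.8, 0.4, -0.7]
grip_width: 0.0469
grip_force: 0.0
```

Call:
send_rows:
  rows:
    - [0.1,[0,0,-0.015],[0,0,0]]
    - [0.1,[0,0,-0.045],[0,0,0]]
    - [0.1,[0,0,-0.08],[0,0,0]]
    - [0.1,[0,0,-0.12],[0,0,0]]
    - [0.1,[0,0,-0.14],[0,0,0]]

```text
time_s: 20.03
position: [0.6143, 0.2664, 0.152]
tool_rot: [3.136, -0.003, 1.464]
ft_force: [1.2, 0.2, -0.1]
grip_width: 0.0468
grip_force: 0.0
```

```bash
python3 - <<'E'
from h import *
plan([(.53,.23,.15,112),(.4708,.1804,.15,138),(.4708,.1804,.12,164.1)],start=(.6123,.2662,.1465,83.85))
E
```

```text
(0.53, 0.23, 0.15, 112) -> [-0.056, -0.097, -0.004] [0.0, 0.0, -0.626] mm 90 deg 28.2
(0.4708, 0.1804, 0.15, 138) -> [-0.03, -0.092, 0.0] [0.0, 0.0, -0.577] mm 77 deg 26.0
(0.4708, 0.1804, 0.12, 164.1) -> [0.001, 0.0, 0.037] [0.0, 0.0, -0.58] mm 30 deg 26.1
```

Call:
send_rows:
  rows:
    - [1,[-0.02,-0.03,0],[0,0,-0.13]]
    - [1,[-0.035,-0.06,0],[0,0,-0.28]]
    - [1,[-0.05,-0.085,0],[0,0,-0.43]]
    - [1,[-0.056,-0.097,0],[0,0,-0.57]]
    - [1,[-0.056,-0.097,0],[0,0,-0.626]]

```text
time_s: 20.45
position: [0.528, 0.2286, 0.1481]
tool_rot: [-3.14, -0.001, 1.96]
ft_force: [-0.4, 0.1, -0.1]
grip_width: 0.0853
grip_force: 0.0
```

Call:
send_rows:
  rows:
    - [1,[-0.01,-0.03,0],[0,0,-0.14]]
    - [1,[-0.02,-0.06,0],[0,0,-0.29]]
    - [1,[-0.03,-0.085,0],[0,0,-0.43]]
    - [1,[-0.03,-0.092,0],[0,0,-0.55]]
    - [1,[-0.03,-0.092,0],[0,0,-0.577]]

```text
time_s: 20.87
position: [0.4701, 0.1786, 0.148]
tool_rot: [3.141, -0.001, 2.41]
ft_force: [-0.2, -0.0, 0.4]
grip_width: 0.0852
grip_force: 0.0
```

Call:
send_rows:
  rows:
    - [1,[0,0,0.01],[0,0,-0.14]]
    - [1,[0,0,0.02],[0,0,-0.28]]
    - [1,[0,0,0.03],[0,0,-0.42]]
    - [1,[0,0,0.037],[0,0,-0.54]]
    - [1,[0,0,0.037],[0,0,-0.58]]

```text
time_s: 21.28
position: [0.4716, 0.1803, 0.117]
tool_rot: [-3.141, -0.0, 2.867]
ft_force: [-0.3, -1.0, 0.4]
grip_width: 0.0855
grip_force: 0.0
```

```bash
python3 - <<'E'
from h import *
d=grab('side'); T=grab('top')
a=cv2.resize(d['frame'][95:235,160:320],None,fx=3,fy=3,interpolation=cv2.INTER_CUBIC); b=cv2.resize(T['frame'][138:238,148:278],None,fx=2.3,fy=4.2,interpolation=cv2.INTER_CUBIC)
cv2.imwrite('pics/p6.png',np.hstack([a,b])[:,:,::-1])
plan([(.4708,.1804,.07,164.1),(.4708,.1804,.024,164.1)])
E
```

```text
t 21.3833 [0.4722 0.1804 0.1178] yaw [1.7996e+02 4.0000e-02 1.6405e+02]
(0.4708, 0.1804, 0.07, 164.1) -> [0.002, -0.001, 0.06] [0.001, 0.001, -0.001] mm 48 deg 0.1
(0.4708, 0.1804, 0.024, 164.1) -> [0.0, 0.0, 0.057] [0.0, 0.0, 0.0] mm 46 deg 0.0
```

View pics/p6.png

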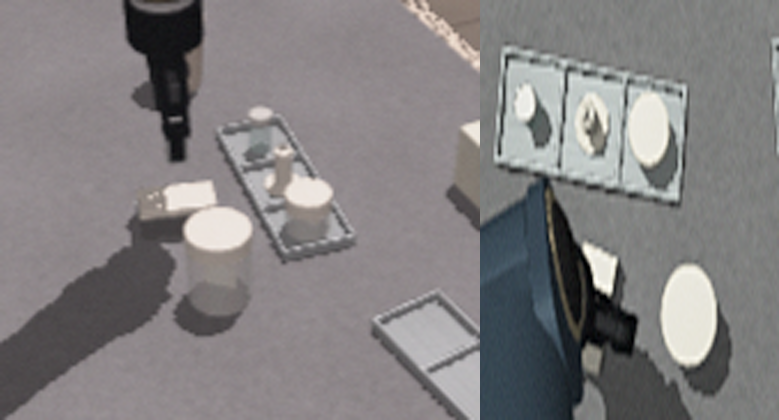

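All three items stand in tray_three, one per compartment (top: vial (525,105), holder (592,120), jar (650,130)). The gripper is over the slide box with its fingers along the short side.

Call:
send_rows:
  rows:
    - [1,[0.001,0,0.03],[0,0,0]]
    - [1,[0.001,0,0.06],[0,0,0]]
    - [1,[0.001,0,0.085],[0,0,0]]
    - [1,[0.001,0,0.105],[0,0,0]]
    - [1,[0.001,0,0.117],[0,0,0]]
  newtons: 40

```text
time_s: 21.8
position: [0.4705, 0.1804, 0.0227]
tool_rot: [-3.141, -0.001, 2.863]
ft_force: [-1.3, -0.2, 0.2]
grip_width: 0.0856
grip_force: 0.0
```

Call:
send_rows:
  rows:
    - [-1,[0,0,0],[0,0,0]]
    - [-1,[0,0,0],[0,0,0]]
    - [-1,[0,0,0],[0,0,0]]
    - [-1,[0,0,0],[0,0,0]]
    - [-1,[0,0,0],[0,0,0]]

```text
time_s: 22.22
position: [0.4716, 0.1807, 0.0252]
tool_rot: [3.139, 0.002, 2.864]
ft_force: [0.2, -0.9, 3.9]
grip_width: 0.0437
grip_force: 42.4
```

Call:
send_rows:
  rows:
    - [-1,[0,0,0],[0,0,0]]
    - [-1,[0,0,0],[0,0,0]]
    - [-1,[0,0,0],[0,0,0]]
    - [-1,[0,0,0],[0,0,0]]
    - [-1,[0,0,0],[0,0,0]]

```text
time_s: 22.63
position: [0.4716, 0.1807, 0.0251]
tool_rot: [3.14, 0.002, 2.864]
ft_force: [0.7, -0.1, 5.6]
grip_width: 0.0433
grip_force: 42.7
```

```bash
python3 - <<'E'
from h import *
c=np.array([.6325,-.1527]);y=np.radians(5.8);Y=np.array([-np.sin(y),np.cos(y)])
L=c-.04*Y;S=c+.056*Y;print('long',L,'short',S)
plan([(.472,.18,.19,164.1),(.54,.10,.19,136),(.62,-.05,.19,110),(*L,.17,95.8),(*L,.06,95.8)])
E
```

```text
long [ 0.63654225 -0.19249523] short [ 0.62684085 -0.09698668]
t 22.6333 [0.4716 0.1807 0.0251] yaw [1.7988e+02 1.1000e-01 1.6412e+02]
(0.472, 0.18, 0.19, 164.1) -> [-0.001, 0.0, -0.206] [0.003, 0.003, 0.001] mm 165 deg 0.2
(0.54, 0.1, 0.19, 136) -> [-0.109, -0.073, 0.0] [0.0, 0.0, 0.624] mm 105 deg 28.1
(0.62, -0.05, 0.19, 110) -> [-0.203, -0.065, 0.0] [-0.001, 0.0, 0.578] mm 171 deg 26.0
(np.float64(0.6365422518873178), np.float64(-0.19249522835315153), 0.17, 95.8) -> [-0.174, -0.042, 0.025] [0.0, 0.0, 0.315] mm 145 deg 14.2
(np.float64(0.6365422518873178), np.float64(-0.19249522835315153), 0.06, 95.8) -> [0.0, 0.0, 0.137] [0.0, 0.0, 0.0] mm 110 deg 0.0
```

Call:
send_rows:
  rows:
    - [-1,[0,0,-0.02],[0,0,0]]
    - [-1,[0,0,-0.06],[0,0,0]]
    - [-1,[0,0,-0.11],[0,0,0]]
    - [-1,[0,0,-0.16],[0,0,0]]
    - [-1,[0,0,-0.2],[0,0,0]]

```text
time_s: 23.05
position: [0.4706, 0.18, 0.1866]
tool_rot: [3.14, 0.001, 2.864]
ft_force: [0.7, 0.4, -1.5]
grip_width: 0.0431
grip_force: 41.8
```

Call:
send_rows:
  rows:
    - [-1,[-0.015,-0.01,0],[0,0,0.1]]
    - [-1,[-0.04,-0.026,0],[0,0,0.23]]
    - [-1,[-0.065,-0.043,0],[0,0,0.37]]
    - [-1,[-0.09,-0.06,0],[0,0,0.5]]
    - [-1,[-0.109,-0.073,0],[0,0,0.624]]

```text
time_s: 23.47
position: [0.539, 0.0982, 0.1841]
tool_rot: [-3.142, 0.001, 2.368]
ft_force: [0.1, 0.1, -1.6]
grip_width: 0.0432
grip_force: 41.7
```

Call:
send_rows:
  rows:
    - [-1,[-0.035,-0.011,0],[0,0,0.12]]
    - [-1,[-0.075,-0.024,0],[0,0,0.24]]
    - [-1,[-0.118,-0.038,0],[0,0,0.36]]
    - [-1,[-0.16,-0.052,0],[0,0,0.47]]
    - [-1,[-0.203,-0.065,0],[0,0,0.578]]

```text
time_s: 23.88
position: [0.6191, -0.0513, 0.1837]
tool_rot: [-3.141, -0.001, 1.917]
ft_force: [-0.4, 0.8, -2.0]
grip_width: 0.0433
grip_force: 41.7
```

Call:
send_rows:
  rows:
    - [-1,[-0.04,-0.01,0],[0,0,0.1]]
    - [-1,[-0.085,-0.02,0.005],[0,0,0.2]]
    - [-1,[-0.125,-0.03,0.015],[0,0,0.28]]
    - [-1,[-0.16,-0.038,0.02],[0,0,0.315]]
    - [-1,[-0.174,-0.042,0.025],[0,0,0.315]]

```text
time_s: 24.3
position: [0.6341, -0.198, 0.1635]
tool_rot: [-3.14, 0.003, 1.667]
ft_force: [-0.7, -1.1, -1.1]
grip_width: 0.0434
grip_force: 41.7
```

Call:
send_rows:
  rows:
    - [-1,[0,0,0.01],[0,0,0]]
    - [-1,[0,0,0.04],[0,0,0]]
    - [-1,[0,0,0.08],[0,0,0]]
    - [-1,[0,0,0.105],[0,0,0]]
    - [-1,[0,0,0.115],[0,0,0]]

```text
time_s: 24.72
position: [0.6332, -0.1882, 0.0677]
tool_rot: [-3.135, -0.005, 1.676]
ft_force: [-0.8, 0.5, -1.8]
grip_width: 0.0433
grip_force: 41.7
```

```bash
python3 - <<'E'
from h import *
d=grab('side'); T=grab('top')
a=cv2.resize(d['frame'][150:290,220:380],None,fx=3,fy=3,interpolation=cv2.INTER_CUBIC); b=cv2.resize(T['frame'][130:235,260:360],None,fx=3,fy=4,interpolation=cv2.INTER_CUBIC)
cv2.imwrite('pics/p7.png',np.hstack([a,b])[:,:,::-1])
plan([(.6365,-.1925,.03,95.8)])
E
```

```text
t 24.8167 [ 0.6344 -0.1897  0.0699] yaw [-1.798e+02 -1.500e-01  9.600e+01]
(0.6365, -0.1925, 0.03, 95.8) -> [-0.004, 0.002, 0.05] [-0.005, -0.003, 0.004] mm 40 deg 0.3
```

View pics/p7.png

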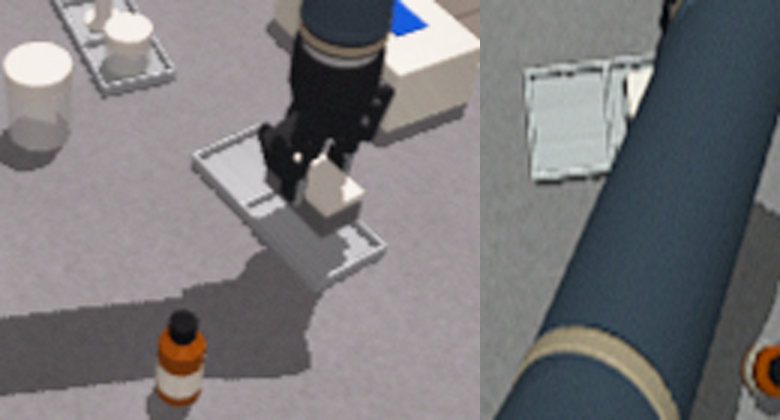

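The box hangs aligned over the long compartment at (330,190), with its left end clear of the divider (608→628 in the top half). I lower it.

Call:
send_rows:
  rows:
    - [-1,[-0.002,0.001,0.012],[0,0,0]]
    - [-1,[-0.002,0.001,0.024],[0,0,0]]
    - [-1,[-0.002,0.001,0.034],[0,0,0]]
    - [-1,[-0.002,0.001,0.042],[0,0,0]]
    - [-1,[-0.002,0.001,0.045],[0,0,0]]

```text
time_s: 25.23
position: [0.6359, -0.1934, 0.0348]
tool_rot: [-3.14, -0.001, 1.673]
ft_force: [-0.1, -0.5, -2.0]
grip_width: 0.043
grip_force: 41.8
```

Call:
send_rows:
  rows:
    - [-1,[0,0,0.001],[0,0,0]]
    - [-1,[0,0,0.001],[0,0,0]]
    - [-1,[0,0,0.002],[0,0,0]]
    - [-1,[0,0,0.002],[0,0,0]]
    - [-1,[0,0,0.002],[0,0,0]]

```text
time_s: 25.65
position: [0.6366, -0.1938, 0.0346]
tool_rot: [3.141, 0.0, 1.673]
ft_force: [-0.1, -0.0, -1.3]
grip_width: 0.0434
grip_force: 41.8
```

Call:
send_rows:
  rows:
    - [-1,[0,0,0.001],[0,0,0]]
    - [-1,[0,0,0.002],[0,0,0]]
    - [-1,[0,0,0.003],[0,0,0]]
    - [-1,[0,0,0.004],[0,0,0]]
    - [-1,[0,0,0.004],[0,0,0]]

```text
time_s: 26.07
position: [0.6363, -0.1937, 0.0308]
tool_rot: [-3.141, -0.0, 1.673]
ft_force: [-0.2, 0.0, -1.7]
grip_width: 0.0434
grip_force: 41.8
```

Call:
send_rows:
  rows:
    - [-1,[0,0,0.001],[0,0,0]]
    - [-1,[0,0,0.001],[0,0,0]]
    - [-1,[0,0,0.002],[0,0,0]]
    - [-1,[0,0,0.002],[0,0,0]]
    - [-1,[0,0,0.002],[0,0,0]]

```text
time_s: 26.48
position: [0.6364, -0.1937, 0.0294]
tool_rot: [-3.142, -0.0, 1.673]
ft_force: [-0.7, 0.0, -1.7]
grip_width: 0.0431
grip_force: 41.8
```

Call:
send_rows:
  rows:
    - [-1,[0,0,0.001],[0,0,0]]
    - [-1,[0,0,0.001],[0,0,0]]
    - [-1,[0,0,0.002],[0,0,0]]
    - [-1,[0,0,0.002],[0,0,0]]
    - [-1,[0,0,0.002],[0,0,0]]

```text
time_s: 26.9
position: [0.6364, -0.1937, 0.0292]
tool_rot: [3.141, -0.001, 1.673]
ft_force: [-4.0, 2.5, 7.7]
grip_width: 0.0434
grip_force: 42.8
```

Call:
send_rows:
  rows:
    - [0.36,[0,0,0],[0,0,0]]
    - [0.36,[0,0,0],[0,0,0]]
    - [0.36,[0,0,0],[0,0,0]]
    - [0.36,[0,0,0],[0,0,0]]
    - [0.36,[0,0,0],[0,0,0]]

```text
time_s: 27.32
position: [0.6364, -0.1938, 0.0276]
tool_rot: [-3.141, -0.0, 1.673]
ft_force: [0.5, -0.7, -1.0]
grip_width: 0.058
grip_force: 0.0
```

Call:
send_rows:
  rows:
    - [0.36,[0,0,-0.015],[0,0,0]]
    - [0.36,[0,0,-0.045],[0,0,0]]
    - [0.36,[0,0,-0.08],[0,0,0]]
    - [0.36,[0,0,-0.12],[0,0,0]]
    - [0.36,[0,0,-0.16],[0,0,0]]

```text
time_s: 27.73
position: [0.6361, -0.1939, 0.1577]
tool_rot: [-3.141, 0.0, 1.673]
ft_force: [0.2, 0.1, 0.5]
grip_width: 0.0578
grip_force: 0.0
```

```bash
python3 - <<'E'
from h import *
plan([(.53,-.245,.155,93),(.4405,-.286,.14,90),(.4405,-.286,.035,90)],start=(.6364,-.1937,.156,95.85))
E
```

```text
(0.53, -0.245, 0.155, 93) -> [-0.05, -0.139, 0.001] [0.0, 0.0, 0.063] mm 118 deg 2.8
(0.4405, -0.286, 0.14, 90) -> [-0.046, -0.114, 0.019] [0.0, 0.0, 0.067] mm 100 deg 3.0
(0.4405, -0.286, 0.035, 90) -> [0.0, 0.0, 0.131] [0.0, 0.0, 0.0] mm 105 deg 0.0
```

Call:
send_rows:
  rows:
    - [0.7,[-0.01,-0.03,0],[0,0,0.063]]
    - [0.7,[-0.025,-0.065,0],[0,0,0.063]]
    - [0.7,[-0.036,-0.1,0],[0,0,0.063]]
    - [0.7,[-0.045,-0.125,0],[0,0,0.063]]
    - [0.7,[-0.05,-0.139,0],[0,0,0.063]]

```text
time_s: 28.15
position: [0.5271, -0.2468, 0.1569]
tool_rot: [-3.142, 0.0, 1.62]
ft_force: [1.1, 0.5, 0.5]
grip_width: 0.0724
grip_force: 0.0
```

Call:
send_rows:
  rows:
    - [0.7,[-0.012,-0.03,0],[0,0,0.067]]
    - [0.7,[-0.026,-0.065,0.005],[0,0,0.067]]
    - [0.7,[-0.04,-0.1,0.01],[0,0,0.067]]
    - [0.7,[-0.046,-0.114,0.015],[0,0,0.067]]
    - [0.7,[-0.046,-0.114,0.015],[0,0,0.067]]

```text
time_s: 28.57
position: [0.4381, -0.2879, 0.1438]
tool_rot: [-3.141, -0.001, 1.566]
ft_force: [-1.3, 0.2, 0.4]
grip_width: 0.0726
grip_force: 0.0
```

```bash
python3 - <<'E'
from h import *
d=grab('side'); T=grab('top')
a=cv2.resize(d['frame'][150:295,220:380],None,fx=3,fy=3,interpolation=cv2.INTER_CUBIC); b=cv2.resize(T['frame'][130:239,260:360],None,fx=3,fy=4,interpolation=cv2.INTER_CUBIC)
cv2.imwrite('pics/p8.png',np.hstack([a[:435],b[:435]])[:,:,::-1])
plan([(.4405,-.286,.035,90)])
E
```

```text
t 28.6667 [ 0.4422 -0.2862  0.1443] yaw [179.91  -0.    90.05]
(0.4405, -0.286, 0.035, 90) -> [0.0, -0.002, 0.137] [0.002, 0.0, 0.001] mm 110 deg 0.1
```

View pics/p8.png

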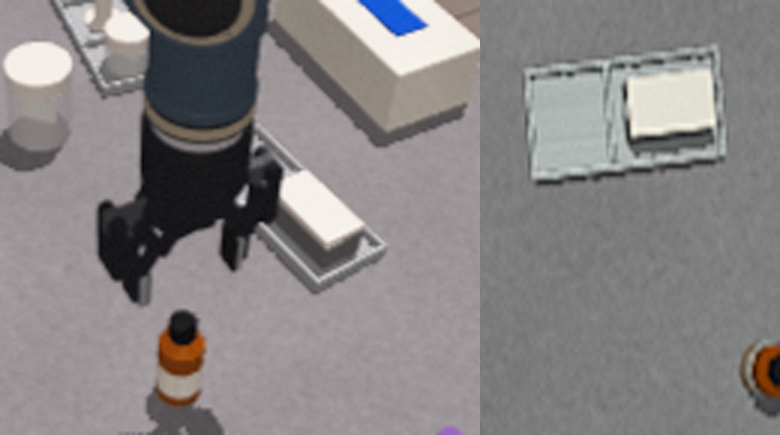

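The slide box lies flat and well centred in the long compartment, at (672,105) in the top view. The gripper is centred above the bottle.

Call:
send_rows:
  rows:
    - [0.7,[0,-0.001,0.025],[0,0,0]]
    - [0.7,[0,-0.001,0.06],[0,0,0]]
    - [0.7,[0,-0.001,0.095],[0,0,0]]
    - [0.7,[0,-0.001,0.12],[0,0,0]]
    - [0.7,[0,-0.001,0.136],[0,0,0]]
  newtons: 40

```text
time_s: 29.08
position: [0.4417, -0.2846, 0.0328]
tool_rot: [-3.14, -0.002, 1.575]
ft_force: [0.2, -0.1, 0.4]
grip_width: 0.0727
grip_force: 0.0
```

Call:
send_rows:
  rows:
    - [-1,[0,0,0],[0,0,0]]
    - [-1,[0,0,0],[0,0,0]]
    - [-1,[0,0,0],[0,0,0]]
    - [-1,[0,0,0],[0,0,0]]
    - [-1,[0,0,0],[0,0,0]]

```text
time_s: 29.5
position: [0.4409, -0.2866, 0.0359]
tool_rot: [3.14, 0.001, 1.572]
ft_force: [0.5, 0.3, -0.6]
grip_width: 0.0368
grip_force: 40.1
```

Call:
send_rows:
  rows:
    - [-1,[0,0,0],[0,0,0]]
    - [-1,[0,0,0],[0,0,0]]
    - [-1,[0,0,0],[0,0,0]]
    - [-1,[0,0,0],[0,0,0]]
    - [-1,[0,0,0],[0,0,0]]

```text
time_s: 29.92
position: [0.4408, -0.2866, 0.0359]
tool_rot: [3.14, 0.0, 1.571]
ft_force: [1.4, 1.4, 5.9]
grip_width: 0.0368
grip_force: 40.7
```

```bash
python3 - <<'E'
from h import *
plan([(.4405,-.286,.165,90),(.53,-.20,.165,93),(.627,-.097,.16,95.8),(.627,-.097,.07,95.8)])
E
```

```text
t 29.9167 [ 0.4408 -0.2866  0.0359] yaw [179.9    0.    90.04]
(0.4405, -0.286, 0.165, 90) -> [0.001, 0.0, -0.161] [0.002, 0.0, 0.001] mm 129 deg 0.1
(0.53, -0.2, 0.165, 93) -> [0.107, 0.112, 0.0] [0.0, 0.0, -0.067] mm 124 deg 3.0
(0.627, -0.097, 0.16, 95.8) -> [0.122, 0.128, 0.006] [0.0, 0.0, -0.062] mm 142 deg 2.8
(0.627, -0.097, 0.07, 95.8) -> [0.0, 0.0, 0.112] [0.0, 0.0, 0.0] mm 90 deg 0.0
```

Call:
send_rows:
  rows:
    - [-1,[0,0,-0.02],[0,0,0]]
    - [-1,[0,0,-0.06],[0,0,0]]
    - [-1,[0,0,-0.1],[0,0,0]]
    - [-1,[0,0,-0.14],[0,0,0]]
    - [-1,[0,0,-0.16],[0,0,0]]

```text
time_s: 30.33
position: [0.4405, -0.2877, 0.1661]
tool_rot: [3.138, 0.002, 1.57]
ft_force: [0.7, 0.2, -1.9]
grip_width: 0.0367
grip_force: 40.6
```

Call:
send_rows:
  rows:
    - [-1,[0.013,0.014,0],[0,0,-0.067]]
    - [-1,[0.035,0.037,0],[0,0,-0.067]]
    - [-1,[0.058,0.061,0],[0,0,-0.067]]
    - [-1,[0.083,0.087,0],[0,0,-0.067]]
    - [-1,[0.107,0.112,0],[0,0,-0.067]]

```text
time_s: 30.75
position: [0.53, -0.1984, 0.1615]
tool_rot: [-3.14, -0.002, 1.626]
ft_force: [0.1, -0.3, -0.6]
grip_width: 0.0372
grip_force: 40.6
```

Call:
send_rows:
  rows:
    - [-1,[0.028,0.03,0],[0,0,-0.062]]
    - [-1,[0.06,0.063,0],[0,0,-0.062]]
    - [-1,[0.09,0.095,0],[0,0,-0.062]]
    - [-1,[0.112,0.118,0],[0,0,-0.062]]
    - [-1,[0.122,0.128,0],[0,0,-0.062]]

```text
time_s: 31.17
position: [0.6287, -0.0918, 0.1606]
tool_rot: [-3.14, -0.003, 1.681]
ft_force: [0.2, 0.4, -1.8]
grip_width: 0.0368
grip_force: 40.6
```

Call:
send_rows:
  rows:
    - [-1,[0,0,0.01],[0,0,0]]
    - [-1,[0,0,0.04],[0,0,0]]
    - [-1,[0,0,0.08],[0,0,0]]
    - [-1,[0,0,0.11],[0,0,0]]
    - [-1,[0,0,0.12],[0,0,0]]

```text
time_s: 31.58
position: [0.6217, -0.0991, 0.0621]
tool_rot: [-3.132, -0.001, 1.67]
ft_force: [-0.3, -0.1, -2.2]
grip_width: 0.037
grip_force: 40.6
```

```bash
python3 - <<'E'
from h import *
d=grab('side')
cv2.imwrite('pics/p9.png',cv2.resize(d['frame'][140:280,220:380],None,fx=4,fy=4,interpolation=cv2.INTER_CUBIC)[:,:,::-1])
plan([(.627,-.097,.041,95.8)])
E
```

```text
t 31.6333 [ 0.6222 -0.0991  0.0625] yaw [-1.7948e+02 -5.0000e-02  9.5710e+01]
(0.627, -0.097, 0.041, 95.8) -> [0.002, 0.006, 0.027] [-0.011, -0.001, -0.002] mm 22 deg 0.5
```

View pics/p9.png

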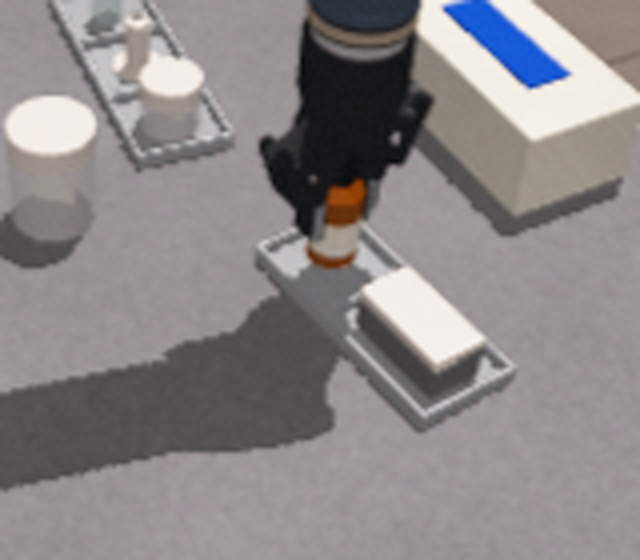

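The bottle hangs upright at (335,225) over the short compartment. I lower it gently.

Call:
send_rows:
  rows:
    - [-1,[0,0.003,0.004],[0,0,0]]
    - [-1,[0,0.003,0.01],[0,0,0]]
    - [-1,[0,0.003,0.016],[0,0,0]]
    - [-1,[0,0.003,0.021],[0,0,0]]
    - [-1,[0,0.003,0.024],[0,0,0]]

```text
time_s: 32.05
position: [0.6292, -0.0977, 0.0481]
tool_rot: [3.141, -0.0, 1.673]
ft_force: [0.1, -0.3, -1.3]
grip_width: 0.0366
grip_force: 40.6
```

Call:
send_rows:
  rows:
    - [-1,[0,0,0.001],[0,0,0]]
    - [-1,[0,0,0.001],[0,0,0]]
    - [-1,[0,0,0.002],[0,0,0]]
    - [-1,[0,0,0.002],[0,0,0]]
    - [-1,[0,0,0.002],[0,0,0]]

```text
time_s: 32.47
position: [0.6291, -0.0977, 0.0464]
tool_rot: [3.141, 0.0, 1.673]
ft_force: [0.1, 0.6, -1.6]
grip_width: 0.0371
grip_force: 40.6
```

Call:
send_rows:
  rows:
    - [-1,[0,0,0.001],[0,0,0]]
    - [-1,[0,0,0.003],[0,0,0]]
    - [-1,[0,0,0.004],[0,0,0]]
    - [-1,[0,0,0.005],[0,0,0]]
    - [-1,[0,0,0.005],[0,0,0]]

```text
time_s: 32.88
position: [0.6288, -0.0976, 0.042]
tool_rot: [-3.141, -0.0, 1.673]
ft_force: [-0.7, 0.9, -1.9]
grip_width: 0.0371
grip_force: 40.6
```

Call:
send_rows:
  rows:
    - [-1,[0,0,0.001],[0,0,0]]
    - [-1,[0,0,0.001],[0,0,0]]
    - [-1,[0,0,0.002],[0,0,0]]
    - [-1,[0,0,0.002],[0,0,0]]
    - [-1,[0,0,0.002],[0,0,0]]

```text
time_s: 33.3
position: [0.629, -0.0977, 0.0406]
tool_rot: [-3.142, -0.0, 1.673]
ft_force: [0.9, -0.1, -1.2]
grip_width: 0.0374
grip_force: 40.6
```

Call:
send_rows:
  rows:
    - [-1,[0,0,0.001],[0,0,0]]
    - [-1,[0,0,0.001],[0,0,0]]
    - [-1,[0,0,0.002],[0,0,0]]
    - [-1,[0,0,0.002],[0,0,0]]
    - [-1,[0,0,0.002],[0,0,0]]

```text
time_s: 33.72
position: [0.6291, -0.0978, 0.0399]
tool_rot: [3.141, -0.001, 1.672]
ft_force: [-2.0, 0.5, 5.4]
grip_width: 0.0367
grip_force: 41.2
```

Call:
send_rows:
  rows:
    - [0.3,[0,0,0],[0,0,0]]
    - [0.3,[0,0,0],[0,0,0]]
    - [0.3,[0,0,0],[0,0,0]]
    - [0.3,[0,0,0],[0,0,0]]
    - [0.3,[0,0,0],[0,0,0]]

```text
time_s: 34.13
position: [0.629, -0.0977, 0.0389]
tool_rot: [-3.141, -0.0, 1.672]
ft_force: [0.8, -0.1, 0.5]
grip_width: 0.0556
grip_force: 0.0
```

Call:
send_rows:
  rows:
    - [0.3,[0,0,-0.015],[0,0,0]]
    - [0.3,[0,0,-0.045],[0,0,0]]
    - [0.3,[0,0,-0.08],[0,0,0]]
    - [0.3,[0,0,-0.12],[0,0,0]]
    - [0.3,[0,0,-0.16],[0,0,0]]

```text
time_s: 34.55
position: [0.6286, -0.0979, 0.169]
tool_rot: [-3.141, 0.0, 1.672]
ft_force: [1.7, 0.5, 0.7]
grip_width: 0.0558
grip_force: 0.0
```

Call:
send_rows:
  rows:
    - [0.3,[0,-0.02,-0.03],[0,0,0]]
    - [0.3,[0,-0.06,-0.06],[0,0,0]]
    - [0.3,[0,-0.1,-0.08],[0,0,0]]
    - [0.3,[0,-0.14,-0.08],[0,0,0]]
    - [0.3,[0,-0.17,-0.08],[0,0,0]]

```text
time_s: 34.97
position: [0.4917, -0.1125, 0.2328]
tool_rot: [3.139, -0.001, 1.671]
ft_force: [0.0, -0.4, -0.6]
grip_width: 0.0553
grip_force: 0.0
```

Call:
send_rows:
  rows:
    - [0.3,[-0.03,0,0],[0,0,0]]
    - [0.3,[-0.07,0,0],[0,0,0]]
    - [0.3,[-0.11,0,0],[0,0,0]]
    - [0.3,[-0.15,0,0],[0,0,0]]
    - [0.3,[-0.18,0,0],[0,0,0]]

```text
time_s: 35.38
position: [0.5079, -0.2578, 0.2323]
tool_rot: [3.14, 0.001, 1.67]
ft_force: [-0.2, 0.4, 0.2]
grip_width: 0.0554
grip_force: 0.0
```

Call:
send_rows:
  rows:
    - [0.3,[0,0,0],[0,0,0]]
    - [0.3,[0,0,0],[0,0,0]]
    - [0.3,[0,0,0],[0,0,0]]
    - [0.3,[0,0,0],[0,0,0]]
    - [0.3,[0,0,0],[0,0,0]]

```text
time_s: 35.8
position: [0.5086, -0.2533, 0.2311]
tool_rot: [3.141, -0.001, 1.675]
ft_force: [-0.4, 0.3, 1.3]
grip_width: 0.0552
grip_force: 0.0
```

```bash
python3 - <<'E'
from h import *
d=grab('side'); T=grab('top')
a=cv2.resize(d['frame'][95:295,190:370],None,fx=2.2,fy=2.2,interpolation=cv2.INTER_CUBIC); b=cv2.resize(T['frame'][125:245,80:450],None,fx=1.08*0+1.08,fy=1.08)
b=cv2.resize(T['frame'][130:245,150:345],None,fx=2.0,fy=440/115,interpolation=cv2.INTER_CUBIC)
cv2.imwrite('pics/p10.png',np.hstack([a,b])[:,:,::-1])
print(bot.get_state()['time_s'])
E
```

```text
35.9
```

View pics/p10.png

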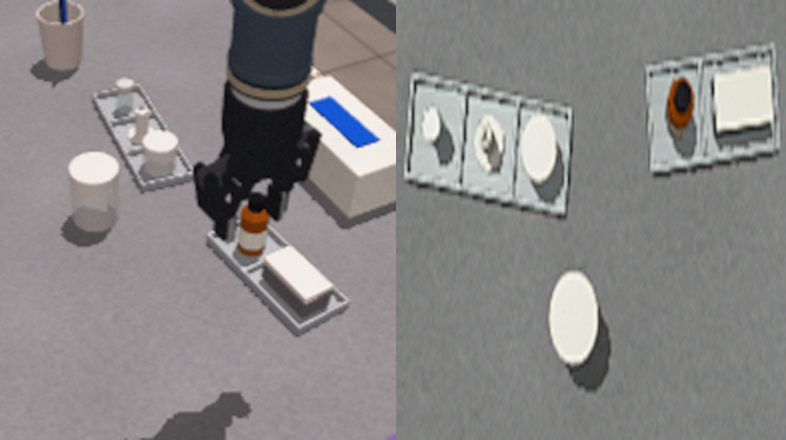

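Both kits are complete and upright: vial, holder and jar at (430,125), (490,140) and (540,150) in the top view, bottle at (682,105) and box at (742,98). The large jar is unmoved at (574,317) and the gripper is clear, so I hand in.

```bash
python3 -c "
from plant import bot
print(bot.close_job())"
```

```text
the job is handed in; nothing more can be done
None
```

Both kits are made up and the job was handed in at about 36 s, with every item set down gently and upright, the large jar left in place, and the rack and mug not touched; the verdict was not reported back.

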